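# Click a power supply onto the rail of an analyser's service tray

### The job

Fit the loose power supply to the free place between the two end stops on the service tray's mounting rail: hook the lip on its back under the edge of the rail nearest the robot with the unit tilted, then rock the far end down until its sprung foot clicks under the rail's other edge, so that it sits square and flat on the rail between the stops. Leave it clipped on by itself, without letting it topple on the way, and leave the other things on the bench where they are.

Things in the scene. Friction and masses are not known exactly. Their poses are not given: they have to be found in the camera images.
- supply: The loose power supply: slate-grey block with side vents, 100 x 42 mm, 78 mm high, about 0.35 kg. Origin: mid-width in the seat plane (underside of the case, which rests on the rail). z out of its front, up at the start. Case x = -38 to 62 mm; the lip end (-x) has a 50 mm high step to x = -20 and faces roughly the robot. Stands on 12.5 mm legs (at x = -27 to -19 and 44 to 62). Lip below -x end, foot below +x.
- grip_spot (a point): Where to grip the supply by its flat vented sides (42 mm apart, along its y): supply frame (8, 0, 48) mm, above the centre of mass (6, 0, 34).
- lip_tip (a point): Upper inner edge of the rigid lip, mid-width: supply frame (-13.7, 0, -5) mm. The lip is as wide as the supply, 3 mm thick, and juts 5.3 mm towards +x from the leg. The slot between it and the case's underside is 5 mm high and takes the rail's 2.5 mm flange even with the supply tilted up to 24 degrees, far end up.
- leg (a point): Bottom of that slot: corner of the case's underside (seat plane) and the lip's leg, supply frame (-19, 0, 0) mm. Fitted, or hooked right home, it lies at the rail's near edge, 0 to 1.5 mm off. Enter the lip with the far end up by 22 to 24 degrees: with less, the foot meets the far side of the rail before the lip is under the near flange; with more, the slot jams.
- foot_tip (a point): Upper inner edge of the sprung foot's tongue, mid-width: supply frame (13.4 + foot travel, 0, -3) mm.
- foot (a joint): Sprung foot: black, 24 mm wide, 10 mm deep below the seat plane, release tab peeping out at the far end. 0 = fully out; grows to 0.0065 m as it is pushed to the supply's +x. Spring 2.1 N plus 0.7 N per mm. Its lower inner face is a 57-degree cam: pressing the far end down drives it aside some 4 mm over the rail's edge, then it springs back under the flange.
- press_spot (a point): Top face of the supply at its far end, middle of the pale terminal strip: supply frame (48, 0, 78) mm. Pressing here with some 10 to 20 N clicks the foot in. Hooked and let go, the supply rests on its foot's cam, far end up by about 14 degrees; press_spot sinks about 14 mm from there to the click.
- place: The free place on the rail, between two grey end stops (8 mm thick, 24 mm above the rail, 52 mm across it, 96 mm apart inside). Origin: midway, on the rail's top, 27 mm above the bench. y along the rail, z up, x across it away from the robot. Fitted, the supply's axes lie along these, its origin within 2 mm of x = 0 and z = 0. It is any of three places, 95 mm apart.
- near_edge (a point): Upper outer edge of the rail's near flange, midway between the stops: place frame (-17.5, 0, 0) mm. Steel top-hat rail: flanges x = -17.5 to -12 and 12 to 17.5 mm, 2.5 mm thick, webs inside of them down to z = -15 mm; free height below the flanges 20 mm, tray floor at z = -23 mm.
- tray: The fixed open sheet-metal service tray, 210 (x) by 370 (y) mm, origin at the centre of its underside; rims 22 mm high. Its 330 mm rail runs along y at x = -20 mm; a wiring duct 40 mm high runs along y at x = 67 to 99 mm.
- relays: Fixed: pair of relays on sockets, 55 mm wide along the rail, 76 mm across, up to 62 mm above the rail; origin on the rail's top, same axes as the place.
- breakers: Fixed: three white circuit breakers side by side, 53 mm wide along the rail, 84 mm across, up to 72 mm above the rail; origin on the rail's top, same axes as the place.
- screwdriver: Bystander: screwdriver, 190 mm, on the bench beside the tray.
- spare_relay: Bystander: loose relay with socket lying on its side, 82 x 28 x 27 mm.
- beaker: Bystander: glass beaker, 72 mm wide, 95 mm high.
- reagent: Bystander: white reagent bottle, 66 mm wide, 150 mm high.
- parts_bin: Bystander: open grey bin, 100 x 140 x 45 mm.
- tube_rack: Bystander: white rack with capped tubes, 66 x 210 mm, 98 mm high.
- tip_box: Bystander: pipette tip box, 82 x 122 x 62 mm.

How it is judged:
By the outcome, as a careful person would: the job done as asked, in the order asked, and still so for the second after the job is handed in, with the robot touching nothing.
It also fails if it takes over 58 s, if anything falls off the work surface, if the arm or the gripper's body presses on something with over 40 N, if the wrist force passes 120 N, or if a joint passes its speed limit or range.

### The arm

A 6-joint arm with a two-finger parallel gripper is mounted at the origin on the work surface. World frame = base frame: x ahead of the robot, y to its left, z up, the work surface at z = 0. Lengths are in m, angles in rad, forces in N, time in s.
With the tool pointing down it reaches from about 0.275 to 0.75 m from the base axis. Payload 10.2 kg.
Tool frame: the origin (TCP) lies midway between the tips of the shut fingers; the grasp point (between the pads) lies 19 mm behind it; z points along the fingers, y is the direction in which the jaws open and shut (so a half turn about z gives the same grasp; the last joint's range is limited). The gripper opens to 85 mm and grips with 20 to 120 N. Pads are 22 mm wide; open, the fingers measure 114 mm over their backs; the gripper's body (76 mm by 85 mm) begins 54 mm behind the grasp point. The pads swing forward as they close: fully open they stand 13 mm farther back than shut.
Start: joints at [1.043, 0.313, 1.498, -0, 1.331, -0.223], TCP at [0.158, 0.501, 0.203] pointing down, gripper open.
Joint ranges: [-2.94, 2.94], [-0.97, 2.17], [0.19, 2.56], [-1.23, 4.37], [0.02, 3.11], [-2.88, 2.88]. Speed limits (rad/s): [2.39, 2.39, 3.01, 3.14, 3.14, 3.14].

### API

Orientations are given as a 3x3 rotation matrix whose columns are the frame's x, y, z axes.
In Python, from workcell import env, cams, spotter gives the robot as it stands. The module is installed in compiled form; this text tells all that it offers.
- The arm moves only by the tool drive_tool, never from a script. Its argument "plan" is a list of rows, each a list of 3 entries, a list of its own where there are three numbers: the shift along the tool's x, y, z in mm, then the turn, a rotation vector about the tool's x, y, z in degrees, then the closure, from 0 (fully open) to 1 (shut). A call has 1 to 5 rows; each row shifts and turns the commanded pose from where the row before left it, along the tool's axes as they then stand; what a row does not reach is not made up. A row lasts 1/8 s, in which the tool goes at most 62.5 mm and 10.7 degrees, less where a joint would pass 70% of its speed; a pose out of reach is approached as far as the arm can. A call is refused whole if a number of a shift passes 62.5 or a number of a turn 10.7, either way. A call with a gripper value outside its range is refused whole. The fingers move at their own pace and stop on an object; "grip_force" is the grip in N (left out, the last holds). Time passes only in rows, so rows that do not move let the fingers close. It gives the time, the measured TCP pose, the force and the opening at its end, in the units of the state.
- env.observe(): the state, without advancing time (a new reading comes with each control period).
- cams.snapshot(name): name is "scene" or "top"; returns a dict with "frame" (384x512x3 uint8, red, green, blue), "camera_matrix" (3x3 intrinsics, pixels), "T" (4x4, takes a point from camera to world coordinates). Camera axes: x right, y up, looking along -z (the intrinsics and any distortion apply to the point x, -y, -z); pixel columns grow to the right and rows downward; lengths in m; the calibration is good to about 2 mm. A picture is of the moment at which its call begins. There is no depth.
- env.close_job(): hands the job in, once; it reports no verdict.
Trained networks look in a picture, given as the dict that the camera call returned (one of the last four; its "shot" number tells which), for a name from the list of things; names that differ only in an ending like _2 or _b are one class to them, and where a whole thing is asked for, a point or a joint stands for the part that bears it (a point fixed in the world has none). Each returns a list of dicts, best first, with "score" (0 to 1); they miss things now and then, are a little off and sometimes report something else, mostly with a low value. They report only what shows in the picture. A call takes as long as a camera call.
- spotter.cut_out(picture, thing): "mask" (384x512 bool, what is visible of it) and "point" ([row, column] in pixels, amid what is visible of it).
The state is a dict: "clock": time; "q": joint angles; "dq": joint speeds; "effort": joint torques, N m; "tool_pos": TCP position; "eef_rot": TCP orientation; "contact_force": force on the tool from outside, world axes, zero at the start; "moment": the same for the moment, N m; "opening": finger opening in m.
Only numpy, scipy, OpenCV 4.12 (cv2) and the standard library are available. Lean on these libraries where they do the work, as an engineer would, in place of code of your own. Each camera call takes 0.05 s, during which the arm holds its last target.

## Working session

There is one attempt and no reset: what is moved stays moved. The work goes in short steps, Python scripts to look and compute and a tool call to move; the robot and the scene stay as the last step left them, time stands still between calls to the robot, and variables do not carry over. Pictures are saved under pics/ and viewed, and the job is handed in when it is done.

Besides the shell and the picture viewer there is one more tool, called after ">>>" as a command line: name --argument value ..., lists and objects as JSON in quotes. drive_tool: Moves the arm, as the interface text tells. Its arguments: {"type":"object","properties":{"plan":{"type":"array","items":{"type":"array"}},"grip_force":{"type":"number"}},"required":["plan"]}

```bash
mkdir -p pics; python3 - <<'E'
from workcell import env,cams,spotter
import cv2,pickle,numpy as np
s=env.observe();print({k:np.round(v,3).tolist() for k,v in s.items()})
d={}
for n in ['scene','top']:
    p=cams.snapshot(n);d[n]=p
    print(n,p['camera_matrix'],p['T'],[k for k in p])
    cv2.imwrite(f'pics/{n}0.png',cv2.resize(p['frame'][:,:,::-1],(800,600),interpolation=cv2.INTER_CUBIC))
    for t in ['supply','place','tray','relays','breakers','foot','press_spot','screwdriver']:
        r=spotter.cut_out(p,t)
        print(n,t,[(round(x['score'],2),np.round(x['point']).tolist(),int(x['mask'].sum())) for x in r[:3]])
        d[n+t]=r
pickle.dump(d,open('d0.pkl','wb'))
print(env.observe()['clock'])
E
```

```text
{'clock': 0.0, 'q': [1.043, 0.313, 1.498, -0.0, 1.331, -0.223], 'dq': [-0.001, 0.0, 0.001, -0.001, 0.002, -0.002], 'effort': [0.001, -41.226, -25.975, -0.0, 0.004, -0.0], 'tool_pos': [0.157, 0.501, 0.203], 'eef_rot': [[-0.954, 0.3, -0.001], [0.3, 0.954, -0.001], [0.0, -0.001, -1.0]], 'contact_force': [-0.8, 0.726, -0.31], 'moment': [-0.066, 0.043, 0.023], 'opening': 0.085}
scene [[389.29317234   0.         257.96961892]
 [  0.         389.29317234 191.80920702]
 [  0.           0.           1.        ]] [[-0.62061398 -0.55419743  0.55471028  1.17723263]
 [ 0.78391187 -0.42237232  0.45506461  0.5421949 ]
 [-0.01790138  0.71726344  0.69657211  0.90660303]
 [ 0.          0.          0.          1.        ]] ['frame', 'camera_matrix', 'T', 'shot']
scene supply [(0.6, [165.0, 165.0], 635), (0.43, [216.0, 155.0], 2034)]
scene place [(0.67, [218.0, 259.0], 158)]
scene tray [(0.62, [236.0, 272.0], 5687), (0.23, [217.0, 153.0], 1995)]
scene relays [(0.92, [204.0, 246.0], 609), (0.69, [129.0, 206.0], 951)]
scene breakers [(0.65, [223.0, 304.0], 693)]
scene foot []
scene press_spot [(0.86, [159
[... 166 characters left out ...]
3]
 [  0.         491.29171136 190.88929489]
 [  0.           0.           1.        ]] [[-0.02588121  0.99624986 -0.08256139  0.41173451]
 [-0.99951591 -0.02436249  0.01934984  0.02947641]
 [ 0.01726587  0.08302222  0.99639811  1.4890878 ]
 [ 0.          0.          0.          1.        ]] ['frame', 'camera_matrix', 'T', 'shot']
top supply [(0.65, [171.0, 372.0], 706)]
top place [(0.74, [171.0, 372.0], 675), (0.59, [186.0, 210.0], 73)]
top tray [(0.82, [178.0, 226.0], 7350)]
top relays [(0.66, [177.0, 259.0], 480)]
top breakers [(0.7, [194.0, 196.0], 543), (0.59, [259.0, 319.0], 496)]
top foot []
top press_spot [(0.86, [171.0, 374.0], 737)]
top screwdriver [(0.86, [241.0, 121.0], 318)]
0.9
```

View pics/scene0.png

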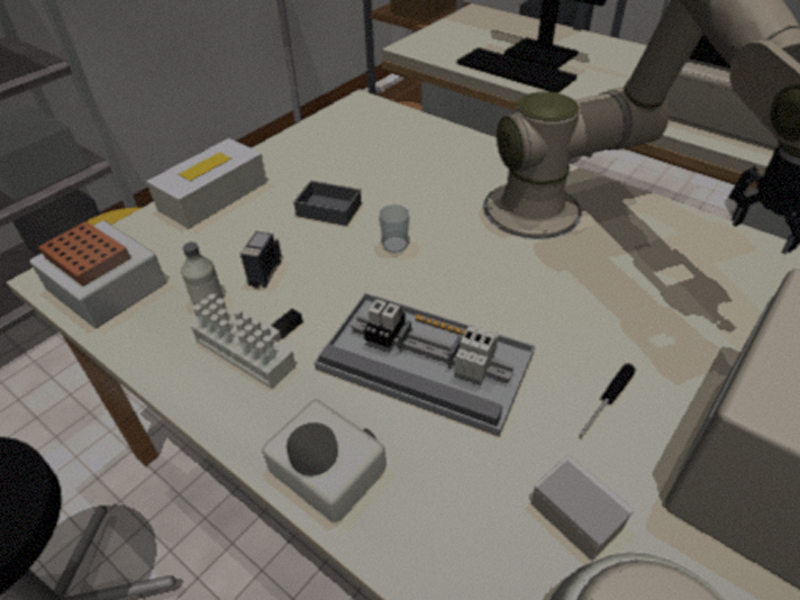

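View pics/top0.png

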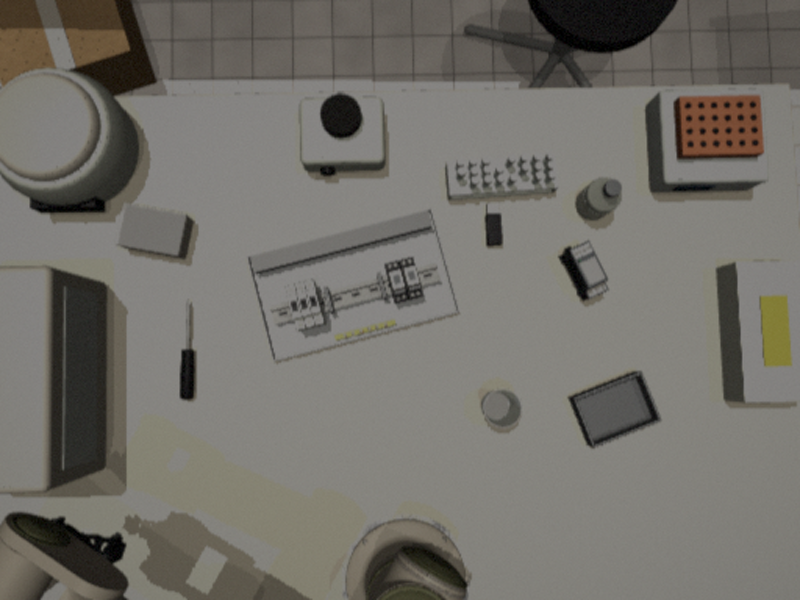

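```bash
cat > h.py <<'E'
import numpy as np,cv2,pickle
def proj(p,X):
    X=np.atleast_2d(X);T=p['T'];c=(X-T[:3,3])@T[:3,:3]
    c=c*[1,-1,-1];u=c@p['camera_matrix'].T
    return u[:,:2]/u[:,2:]
def ray(p,uv):
    K=p['camera_matrix'];d=np.array([(uv[0]-K[0,2])/K[0,0],-(uv[1]-K[1,2])/K[1,1],-1.])
    d=p['T'][:3,:3]@d;return p['T'][:3,3],d/np.linalg.norm(d)
def atz(p,uv,z):
    o,d=ray(p,uv);return o+d*(z-o[2])/d[2]
def tri(p1,uv1,p2,uv2):
    o1,d1=ray(p1,uv1);o2,d2=ray(p2,uv2)
    A=np.stack([d1,-d2],1);s=np.linalg.lstsq(A,o2-o1,rcond=None)[0]
    a=o1+d1*s[0];b=o2+d2*s[1];return (a+b)/2,np.linalg.norm(a-b)
def crop(p,c,r,w,h,k,fn,draw=None):
    f=p['frame'][r:r+h,c:c+w,::-1];f=cv2.resize(f,None,fx=k,fy=k,interpolation=cv2.INTER_CUBIC)
    f=cv2.convertScaleAbs(f,alpha=1.5)
    if draw is not None:
        for u,v in draw: cv2.circle(f,(int((u+.5-c)*k),int((v+.5-r)*k)),2,(0,0,255),-1)
    for i in range(0,w,10): cv2.putText(f,str(c+i),(i*k,8),0,.3,(0,255,255),1)
    for i in range(0,h,10): cv2.putText(f,str(r+i),(0,i*k+4),0,.3,(0,255,255),1)
    cv2.imwrite(fn,f)
E
python3 - <<'E'
from h import *
d=pickle.load(open('d0.pkl','rb'))
crop(d['scene'],145,140,45,50,12,'pics/c1.png')
crop(d['top'],350,145,50,50,12,'pics/c2.png')
crop(d['scene'],200,180,145,100,5,'pics/c3.png')
crop(d['top'],155,130,145,105,5,'pics/c4.png')
for n in ['scene','top']:
  for t in ['supply','place']:
    for r in d[n+t]:
      ys,xs=np.nonzero(r['mask']);print(n,t,xs.min(),xs.max(),ys.min(),ys.max())
E
```

```text
scene supply 154 179 148 182
scene supply 123 187 188 247
scene place 254 294 205 232
top supply 358 388 155 191
top place 358 387 155 190
top place 208 246 175 199
```

View pics/c1.png

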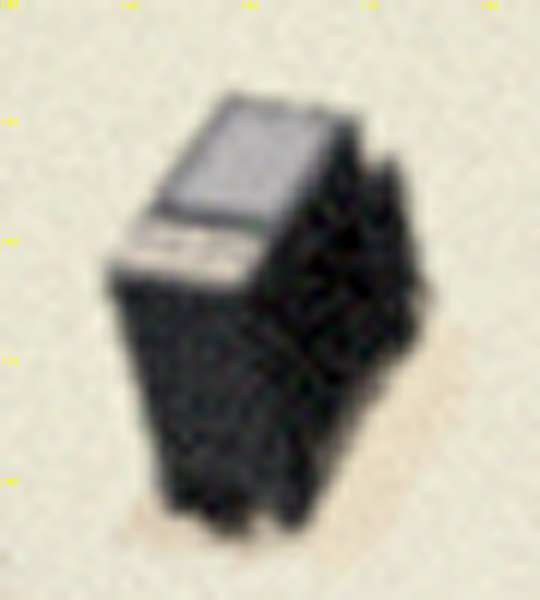

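View pics/c2.png

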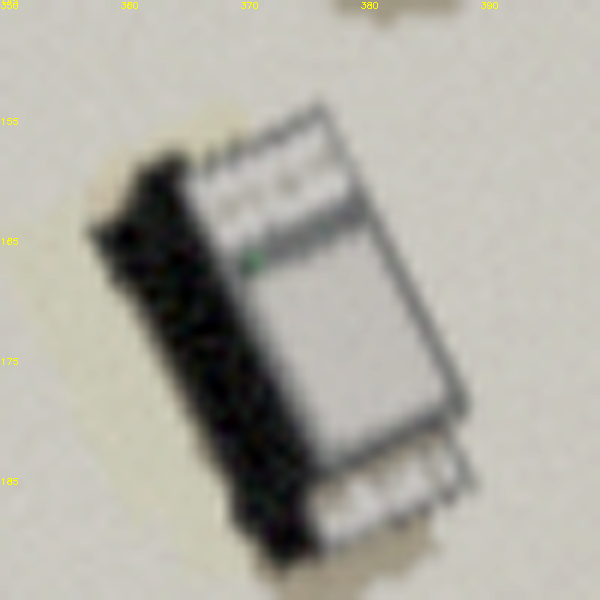

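View pics/c3.png

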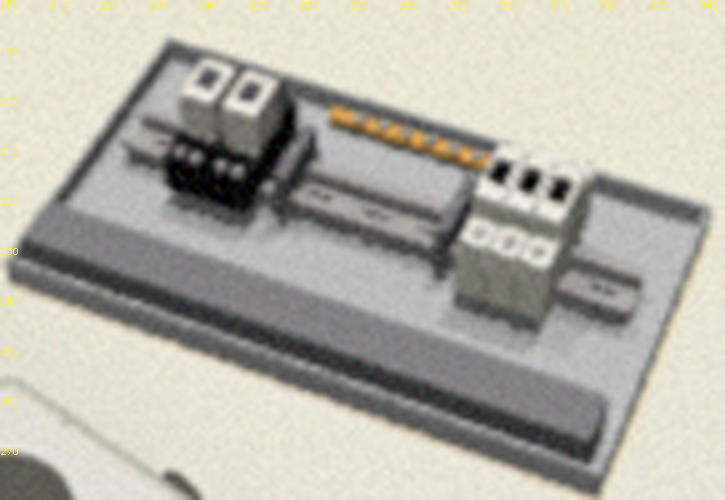

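View pics/c4.png

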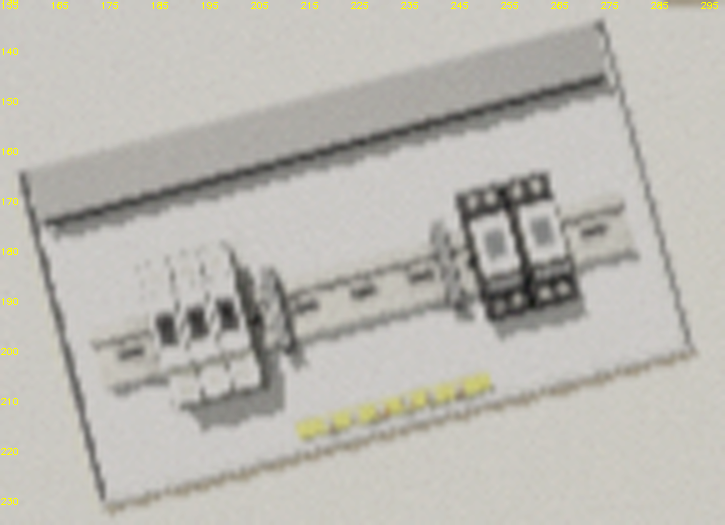

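```bash
cat > fit.py <<'E'
from h import *
from scipy.optimize import least_squares
def place(par,P):
    x,y,a,z=par;c,s=np.cos(a),np.sin(a);P=np.atleast_2d(P)/1000.
    return np.c_[x+c*P[:,0]-s*P[:,1],y+s*P[:,0]+c*P[:,1],z+P[:,2]]
def fit(obs,x0,freez=False):
    # obs list of (pic, P mm, uv)
    def f(q):
        par=list(q) if freez else list(q)+[x0[3]]
        return np.concatenate([proj(p,place(par,P))[0]-uv for p,P,uv in obs])
    r=least_squares(f,x0 if freez else x0[:3],loss='soft_l1')
    return (r.x if freez else np.r_[r.x,x0[3]]),f(r.x).reshape(-1,2)
E
cat > t1.py <<'E'
from fit import *
d=pickle.load(open('d0.pkl','rb'))
S,T=d['scene'],d['top']
def t(px,py):return np.array([155+px/5-.5,130+py/5-.5])
def s(px,py):return np.array([200+px/5-.5,180+py/5-.5])
obs=[(T,[105,185,22],t(22,172)),(T,[105,-185,22],t(602,22)),(T,[-105,-185,22],t(692,350)),(T,[-105,185,22],t(103,508)),
(T,[-2.5,165,27],t(92,345)),(T,[-37.5,165,27],t(108,390)),(T,[-2.5,-165,27],t(622,205)),(T,[-37.5,-165,27],t(636,252)),
(S,[-105,-185,22],s(168,40)),(S,[-105,185,22],s(708,208)),(S,[105,-185,22],s(10,265)),
(S,[-37.5,165,27],s(640,278)),(S,[-2.5,165,27],s(630,310)),(S,[-37.5,-165,27],s(145,118)),(S,[-2.5,-165,27],s(122,143))]
for cams_ in ([S,T],[T],[S]):
  for fz in (0,1):
    o=[a for a in obs if a[0] in ([id(0)] ) or any(a[0] is c for c in cams_)]
    par,res=fit(o,[.5,.1,.2,0.],fz)
    print(np.round(par,4),np.degrees(par[2]).round(2),np.abs(res).mean().round(2))
    if len(cams_)==2 and not fz: P0=par;print(res.round(2).tolist())
pickle.dump(P0,open('tray.pkl','wb'))
L=[]
def line(a,b):
    L.extend(np.array(a)+(np.array(b)-a)*k for k in np.linspace(0,1,40))
for a,b in [((105,185),(105,-185)),((105,-185),(-105,-185)),((-105,-185),(-105,185)),((-105,185),(105,185))]: line((*a,22),(*b,22))
for a,b in [((-2.5,165),(-2.5,-165)),((-37.5,165),(-37.5,-165)),((-37.5,165),(-2.5,165)),((-37.5,-165),(-2.5,-165))]: line((*a,27),(*b,27))
for y in (48,56,-48,-56): line((-46,y,51),(6,y,51))
W=place(P0,L)
crop(S,200,180,145,100,5,'pics/c3o.png',proj(S,W))
crop(T,155,130,145,105,5,'pics/c4o.png',proj(T,W))
E
python3 t1.py
```

```text
[0.5627 0.0875 0.2365 0.    ] 13.55 0.88
[[-2.07, 0.09], [0.81, -1.06], [1.21, 0.18], [-0.99, 0.72], [-1.01, -1.82], [-1.3, 0.54], [-0.11, -2.14], [0.16, -0.33], [-0.21, -0.84], [0.66, -0.5], [-1.28, -1.27], [1.28, -1.83], [-0.42, 0.43], [0.08, -2.47], [-0.58, -0.14]]
[ 0.5616  0.0864  0.2367 -0.007 ] 13.56 0.72
[0.5617 0.0861 0.2343 0.    ] 13.42 0.9
[ 0.5642  0.0872  0.2333 -0.0258] 13.37 0.5
[0.5648 0.0898 0.2406 0.    ] 13.79 0.7
[ 0.5566  0.0837  0.2437 -0.0119] 13.96 0.54
```

View pics/c3o.png

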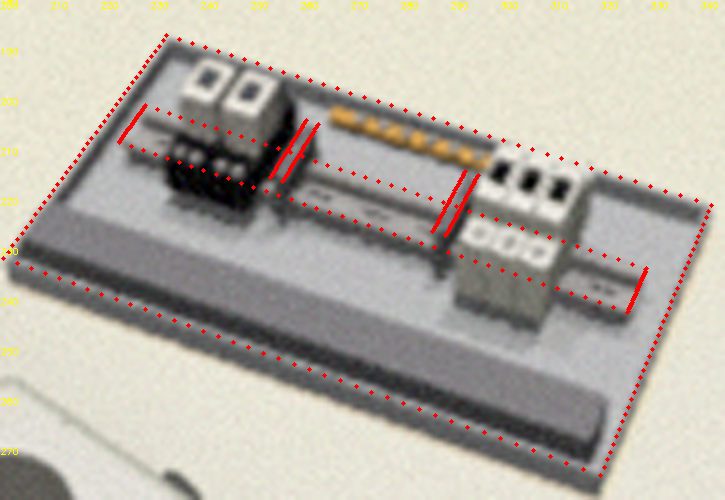

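View pics/c4o.png

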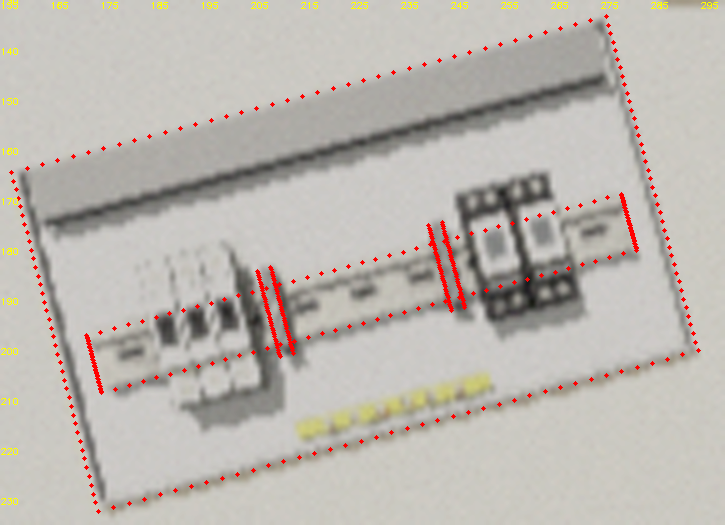

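```bash
python3 - <<'E'
from h import *
d=pickle.load(open('d0.pkl','rb'))
def z(n,c,r,w,h,k,fn):
    f=d[n]['frame'][r:r+h,c:c+w,::-1];f=cv2.resize(f,None,fx=k,fy=k,interpolation=cv2.INTER_CUBIC)
    g=cv2.cvtColor(f,cv2.COLOR_BGR2GRAY);g=cv2.createCLAHE(4,(4,4)).apply(g)
    for i in range(0,w,5): cv2.putText(g,str(c+i),(i*k,10),0,.35,255,1)
    for i in range(0,h,5): cv2.putText(g,str(r+i),(0,i*k+4),0,.35,255,1)
    cv2.imwrite(fn,g)
z('top',200,165,56,42,14,'pics/z1.png')
z('scene',245,195,56,42,14,'pics/z2.png')
z('top',155,155,56,42,14,'pics/z3.png')
E
```

```text
(no output)
```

View pics/z1.png

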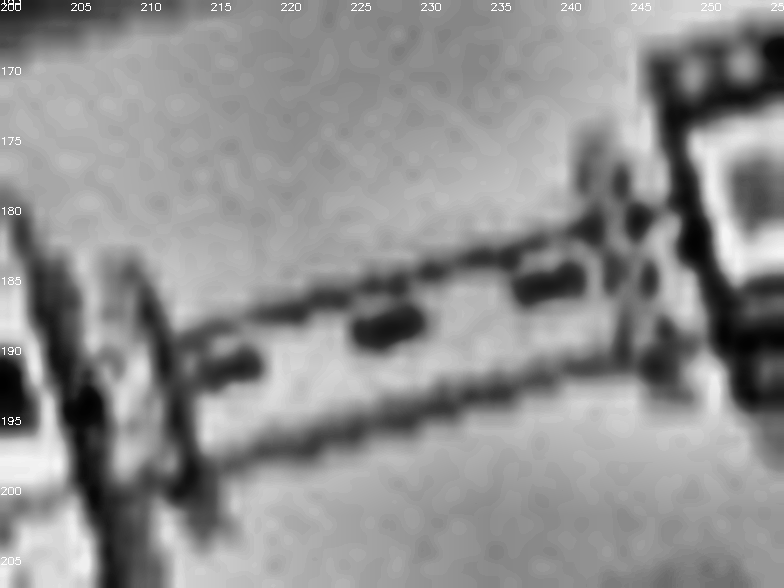

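View pics/z2.png

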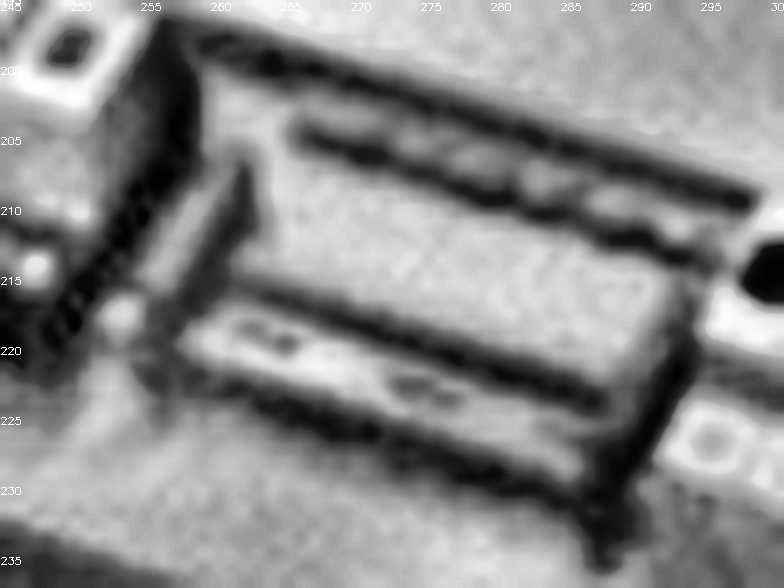

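View pics/z3.png

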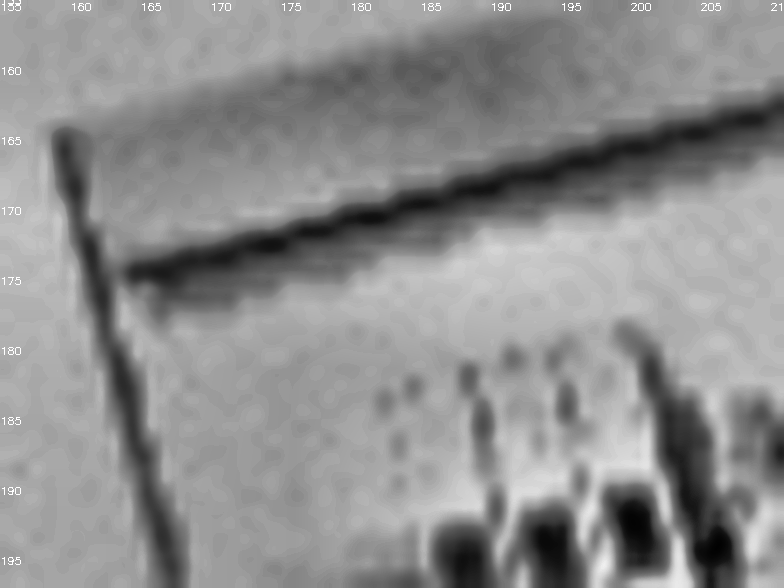

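```bash
python3 - <<'E'
from fit import *
d=pickle.load(open('d0.pkl','rb'));S,T=d['scene'],d['top'];P0=pickle.load(open('tray.pkl','rb'))
off=-.5
def m(a,c):return np.array(a)
for t,s in [((227,187.8),(274,222.3)),((238.4,184.8),(262.6,218.6))]:
    X,g=tri(T,np.array(t)-.0,S,np.array(s)-.0);c,ss=np.cos(P0[2]),np.sin(P0[2]);dx=X[:2]-P0[:2]
    print(X.round(4),g.round(4),'tray frame',(np.array([c*dx[0]+ss*dx[1],-ss*dx[0]+c*dx[1]])*1000).round(1))
E
```

```text
[0.5449 0.0832 0.0191] 0.0001 tray frame [-18.3   0. ]
[0.5537 0.0479 0.0196] 0.0024 tray frame [-18.  -36.4]
```

```bash
cat > t2.py <<'E'
from fit import *
d=pickle.load(open('d0.pkl','rb'));S,T=d['scene'],d['top']
def t1(x,y):return np.array([200+x/14-.5,165+y/14-.5])
def t3(x,y):return np.array([155+x/14-.5,155+y/14-.5])
def s2(x,y):return np.array([245+x/14-.5,195+y/14-.5])
def t(px,py):return np.array([155+px/5-.5,130+py/5-.5])
def s(px,py):return np.array([200+px/5-.5,180+py/5-.5])
# (cam, A, B, uv): uv lies on image of line AB
X=lambda x,z:((x,-150,z),(x,150,z)); Y=lambda y,z:((-100,y,z),(100,y,z))
obs=[]
for p in [(350,292),(520,237),(270,312)]: obs.append((T,*X(-10.5,27),t1(*p)))
for p in [(350,417),(520,372),(270,443)]: obs.append((T,*X(-37.5,27),t1(*p)))
for p in [(380,308),(560,366),(300,290)]: obs.append((S,*X(-29.5,27),s2(*p)))
for p in [(380,417),(540,470),(300,392)]: obs.append((S,*X(-2.5,27),s2(*p)))
for p in [(22,172),(103,508)]: obs.append((T,*Y(183.5,13),t(*p)))
for p in [(602,22),(692,350)]: obs.append((T,*Y(-183.5,13),t(*p)))
for p in [(168,37),(708,206)]: obs.append((S,*X(-105,22),s(*p)))
for p in [(168,37),(90,145)]: obs.append((S,*Y(-185,22),s(*p)))
for p in [(710,206),(650,350)]: obs.append((S,*Y(185,22),s(*p)))
for p in [(300,360),(600,285)]: pass
def solve(obs,x0,fz):
    def f(q):
        par=list(q) if fz else list(q)+[x0[3]]
        r=[]
        for p,A,B,uv in obs:
            a,b=proj(p,place(par,[A,B]));n=np.array([a[1]-b[1],b[0]-a[0]]);n/=np.linalg.norm(n);r.append(n@(uv-a))
        return np.array(r)
    r=least_squares(f,x0 if fz else x0[:3],loss='soft_l1',f_scale=.5);return (r.x if fz else np.r_[r.x,x0[3]]),f(r.x)
for nm,cs in (('both',[S,T]),('T',[T]),('S',[S])):
  for fz in (0,1):
    par,res=solve([o for o in obs if any(o[0] is c for c in cs)],[.56,.087,.236,0.],fz)
    print(nm,fz,np.round(par,4),np.degrees(par[2]).round(2),res.round(2).tolist())
    if nm=='both' and not fz:P0=par
pickle.dump(P0,open('tray.pkl','wb'))
L=[]
def line(a,b):
    L.extend(np.array(a)+(np.array(b)-a)*k for k in np.linspace(0,1,40))
for a,b in [((105,185),(105,-185)),((105,-185),(-105,-185)),((-105,-185),(-105,185)),((-105,185),(105,185))]: line((*a,22),(*b,22))
for x in(-2.5,-10.5,-29.5,-37.5): line((x,165,27),(x,-165,27))
for y in (48,56,-48,-56): line((-46,y,51),(6,y,51))
W=place(P0,L)
crop(S,245,195,56,42,14,'pics/o2.png',proj(S,W))
crop(T,200,165,56,42,14,'pics/o1.png',proj(T,W))
E
python3 t2.py
```

```text
both 0 [0.5636 0.0874 0.235  0.    ] 13.47 [-0.15, 0.55, -0.07, 0.23, 0.23, -0.11, -0.47, -0.55, 0.09, -0.04, -0.08, 0.09, 0.98, 0.18, -0.36, -0.31, 0.04, 0.02, -0.32, -0.56, 0.18, 0.31]
both 1 [5.636e-01 8.750e-02 2.350e-01 1.000e-04] 13.47 [-0.16, 0.54, -0.09, 0.22, 0.22, -0.12, -0.46, -0.54, 0.1, -0.03, -0.07, 0.1, 0.99, 0.19, -0.36, -0.31, 0.05, 0.03, -0.33, -0.57, 0.18, 0.31]
T 0 [0.5639 0.0874 0.2342 0.    ] 13.42 [-0.25, 0.46, -0.18, 0.12, 0.14, -0.22, 0.91, 0.16, -0.43, -0.33]
T 1 [ 0.5649  0.0876  0.2318 -0.0111] 13.28 [-0.21, 0.53, -0.16, 0.09, 0.13, -0.27, 0.29, -0.29, -0.14, 0.14]
S 0 [0.5632 0.0875 0.2356 0.    ] 13.5 [-0.38, -0.45, 0.18, 0.06, 0.02, 0.18, 0.1, 0.13, -0.31, -0.52, 0.21, 0.36]
S 1 [ 0.559   0.0849  0.236  -0.0055] 13.52 [-0.37, -0.44, 0.19, 0.11, 0.08, 0.23, -0.01, 0.05, 0.08, -0.1, -0.07, 0.08]
```

View pics/o1.png

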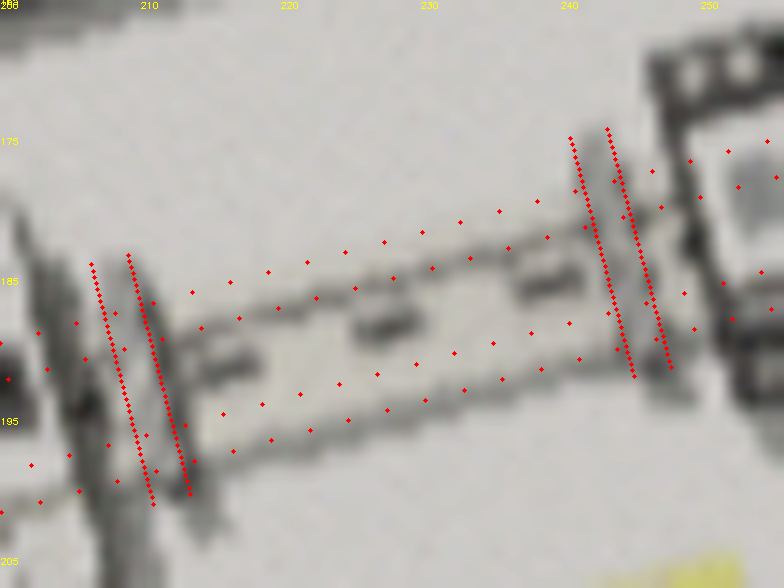

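View pics/o2.png

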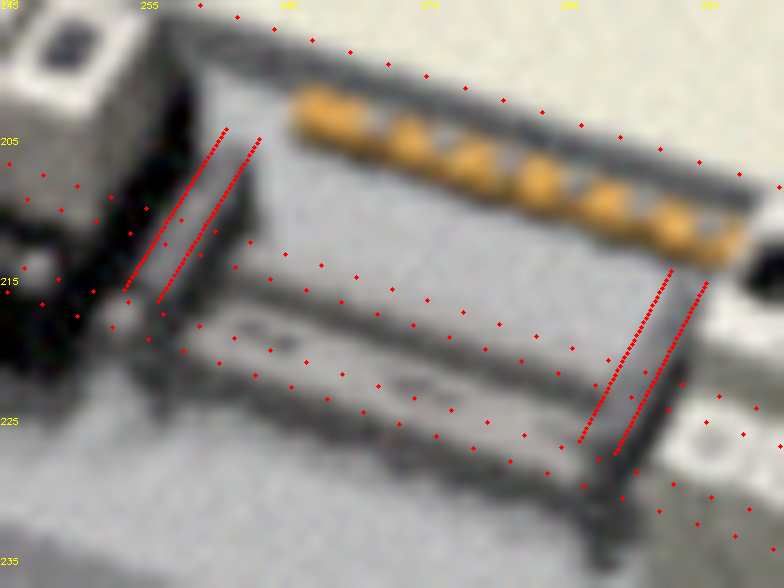

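```bash
cat > t3.py <<'E'
from fit import *
d=pickle.load(open('d0.pkl','rb'));S,T=d['scene'],d['top']
t=lambda x,y:np.array([350+x/12-.5,145+y/12-.5])
s=lambda x,y:np.array([145+x/12-.5,140+y/12-.5])
obs=[(T,[62,21,78],t(183,180)),(T,[62,-21,78],t(322,102)),(T,[-20,-21,78],t(470,402)),(T,[-20,21,78],t(318,478)),(T,[-38,-21,50],t(477,487)),(T,[-38,21,50],t(320,558)),
(S,[62,-21,78],s(107,268)),(S,[62,21,78],s(247,287)),(S,[-20,-21,78],s(230,96)),(S,[-20,21,78],s(357,118)),(S,[-38,21,50],s(398,160))]
for nm,cs in (('both',[S,T]),('T',[T]),('S',[S])):
  for fz in (0,1):
    par,res=fit([o for o in obs if any(o[0] is c for c in cs)],[.6,-.3,.5,.0125],fz)
    print(nm,fz,np.round(par,4),np.degrees(par[2]).round(2),res.round(1).tolist())
    if nm=='both' and not fz:P0=par
for a,b in [(0,7),(1,6),(2,8),(3,9),(5,10)]:
    o=obs
print([ (tri(T,obs[i][2],S,obs[j][2])[0]).round(4).tolist() for i,j in [(0,7),(1,6),(2,8),(3,9),(5,10)]])
pickle.dump(P0,open('sup.pkl','wb'))
L=[]
def line(a,b):L.extend(np.array(a)+(np.array(b)-np.array(a))*k for k in np.linspace(0,1,30))
for y in(-21,21):
    line((-20,y,78),(62,y,78));line((62,y,78),(62,y,0));line((-38,y,50),(-20,y,50));line((-38,y,50),(-38,y,0));line((-20,y,50),(-20,y,78))
    line((62,y,0),(62,y,-12.5))
for x,z in((62,78),(-20,78),(-38,50),(62,0),(-38,0)): line((x,-21,z),(x,21,z))
W=place(P0,L)
crop(S,145,140,45,50,12,'pics/p2.png',proj(S,W))
crop(T,350,145,50,50,12,'pics/p1.png',proj(T,W))
E
python3 t3.py
```

```text
both 0 [ 0.5633 -0.3583  0.4208  0.0125] 24.11 [[-1.4, -0.2], [-0.0, 0.1], [0.4, 0.6], [0.1, 0.5], [-0.2, 0.0], [0.2, 0.3], [-0.7, 0.6], [-0.5, 0.9], [-0.6, 0.0], [0.2, -0.1], [0.2, -0.4]]
both 1 [ 0.5634 -0.3579  0.4211  0.0136] 24.13 [[-1.5, -0.3], [-0.1, 0.0], [0.4, 0.5], [0.0, 0.5], [-0.2, -0.0], [0.1, 0.2], [-0.7, 0.4], [-0.5, 0.7], [-0.6, -0.2], [0.2, -0.3], [0.2, -0.6]]
T 0 [ 0.564  -0.3586  0.4123  0.0125] 23.63 [[-1.2, -0.6], [0.2, -0.1], [0.5, 0.4], [0.1, 0.3], [-0.2, -0.1], [0.1, 0.1]]
T 1 [ 0.5672 -0.3669  0.4095 -0.0173] 23.47 [[-0.8, -0.3], [0.4, 0.3], [0.3, 0.4], [0.2, 0.1], [-0.4, -0.2], [0.2, -0.3]]
S 0 [ 0.562  -0.3585  0.4305  0.0125] 24.67 [[-0.3, 0.5], [-0.1, 0.7], [-0.4, -0.2], [0.4, -0.4], [0.3, -0.6]]
S 1 [ 0.5302 -0.405   0.4123 -0.0305] 23.62 [[0.2, -0.0], [-0.3, 0.2], [-0.0, 0.2], [0.1, -0.0], [-0.0, -0.4]]
[[0.6091, -0.3161, 0.092], [0.6275, -0.3507, 0.0935], [0.5544, -0.3831, 0.0923], [0.5379, -0.3469, 0.091], [0.521, -0.3546, 0.0614]]
```

View pics/p1.png

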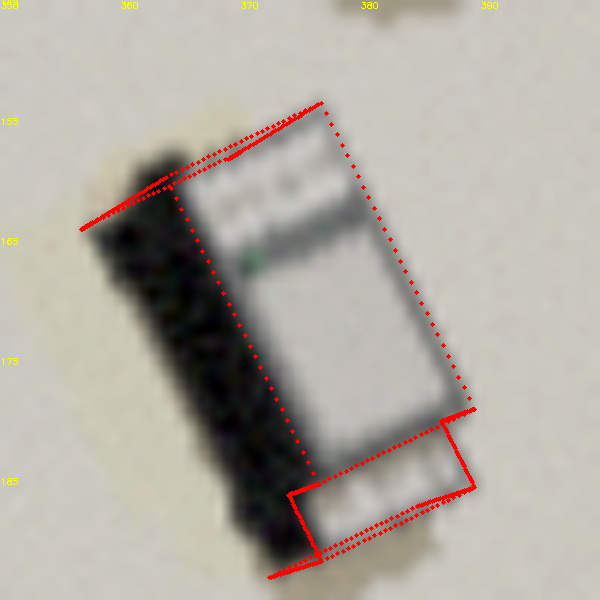

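View pics/p2.png

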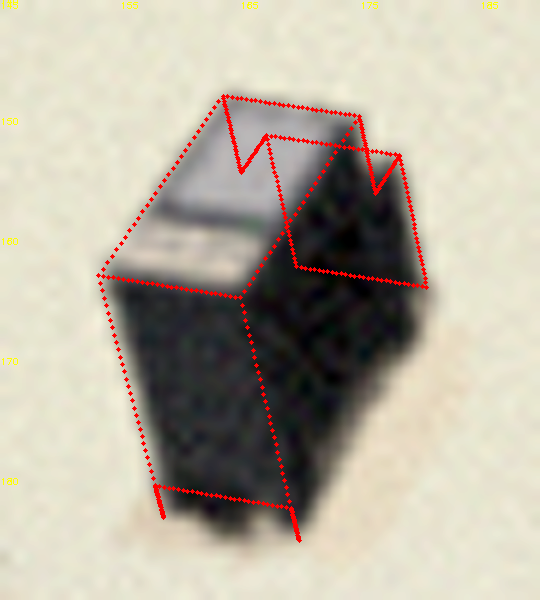

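```bash
cat > plan.py <<'E'
import numpy as np,sys
from scipy.spatial.transform import Rotation as Ro
def yawR(a): # tool x along heading a, z down, y right
    c,s=np.cos(a),np.sin(a);return np.array([[c,s,0],[s,-c,0],[0,0,-1.]])
def rows(p,R,p2,R2,vmax=60,wmax=10.5):
    """straight path; shift in axes before the turn"""
    rv=(Ro.from_matrix(R.T@R2)).as_rotvec(degrees=True);L=np.linalg.norm(p2-p)*1000;A=np.linalg.norm(rv)
    n=int(max(1,np.ceil(L/vmax),np.ceil(A/wmax)));out=[]
    for i in range(n):
        Ri=R@Ro.from_rotvec(rv*i/n,degrees=True).as_matrix()
        out.append((np.round(Ri.T@(p2-p)*1000/n,1).tolist(),np.round(rv/n,2).tolist()))
    return out
E
python3 - <<'E'
from h import *
from plan import *
d=pickle.load(open('d0.pkl','rb'));S,T=d['scene'],d['top']
from workcell import env
s=env.observe()
# reagent cap: top image (612,188)/800 , beaker (500,408), rack
k=512/800
for n,(u,v),z in [('reagent cap',(612,188),.15),('beaker',(500,408),.095),('rackR',(555,190),.0),('rackL',(448,197),0),('sparerelay',(493,230),.03),('bincorner',(637,373),.045),('bin2',(570,398),.045)]:
    print(n,atz(T,(u*k,v*k),z).round(3))
p=np.array(s['tool_pos']);R=np.array(s['eef_rot'])
R2=yawR(np.radians(24.0));p2=np.array([.5706,-.355,.203])
for r in rows(p,R,p2,R2):print(r)
E
```

```text
reagent cap [ 0.71  -0.383  0.15 ]
beaker [ 0.324 -0.177  0.095]
rackR [ 0.742 -0.316  0.   ]
rackL [ 0.733 -0.104  0.   ]
sparerelay [ 0.66  -0.186  0.03 ]
bincorner [ 0.379 -0.445  0.045]
bin2 [ 0.336 -0.317  0.045]
([-40.7, -43.3, 0.0], [0.0, -0.0, 8.66])
([-46.7, -36.7, 0.0], [0.0, -0.0, 8.66])
([-51.7, -29.2, 0.0], [0.0, -0.0, 8.66])
([-55.5, -21.1, 0.0], [0.0, -0.0, 8.66])
([-58.1, -12.5, 0.0], [0.0, -0.0, 8.66])
([-59.3, -3.6, 0.0], [0.0, -0.0, 8.66])
([-59.1, 5.4, 0.0], [0.0, -0.0, 8.66])
([-57.7, 14.2, 0.0], [0.0, -0.0, 8.66])
([-54.9, 22.7, 0.0], [0.0, -0.0, 8.66])
([-50.8, 30.7, 0.0], [0.0, -0.0, 8.66])
([-45.6, 38.0, 0.0], [0.0, -0.0, 8.66])
([-39.4, 44.5, 0.0], [0.0, -0.0, 8.66])
([-32.2, 49.9, 0.0], [0.0, -0.0, 8.66])
([-24.4, 54.2, 0.0], [0.0, -0.0, 8.66])
([-15.9, 57.2, 0.0], [0.0, -0.0, 8.66])
([-7.1, 59.0, 0.0], [0.0, -0.0, 8.66])
```

>>> drive_tool --plan '[[[-40.7,-43.3,0],[0,0,8.7],0],[[-46.7,-36.7,0],[0,0,8.7],0],[[-51.7,-29.2,0],[0,0,8.7],0],[[-55.5,-21.1,0],[0,0,8.7],0],[[-58.1,-12.5,0],[0,0,8.7],0]]'

```text
clock: 1.52
tool_pos: [0.2867, 0.2315, 0.2036]
eef_rot: [[-0.481, 0.876, 0.001], [0.876, 0.481, 0.0], [-0.0, 0.001, -1.0]]
contact_force: [1.2, 0.2, 0.3]
opening: 0.0853
```

>>> drive_tool --plan '[[[-59.3,-3.6,0],[0,0,8.7],0],[[-59.1,5.4,0],[0,0,8.7],0],[[-57.7,14.2,0],[0,0,8.7],0],[[-54.9,22.7,0],[0,0,8.7],0],[[-50.8,30.7,0],[0,0,8.7],0]]'

```text
clock: 2.15
tool_pos: [0.4145, -0.0371, 0.2037]
eef_rot: [[0.255, 0.967, 0.001], [0.967, -0.255, -0.0], [0.0, 0.001, -1.0]]
contact_force: [1.2, -0.2, -0.1]
opening: 0.0856
```

>>> drive_tool --plan '[[[-45.6,38,0],[0,0,8.7],0],[[-39.4,44.5,0],[0,0,8.7],0],[[-32.2,49.9,0],[0,0,8.7],0],[[-24.4,54.2,0],[0,0,8.7],0],[[-15.9,57.2,0],[0,0,8.7],0]]'

```text
clock: 2.78
tool_pos: [0.5413, -0.3054, 0.2033]
eef_rot: [[0.85, 0.526, 0.0], [0.526, -0.85, -0.0], [0.0, 0.0, -1.0]]
contact_force: [0.4, 0.5, -0.2]
opening: 0.0857
```

```bash
cat > go.py <<'E'
from h import *
from plan import *
from workcell import env,cams
def cur():
    s=env.observe();return np.array(s['tool_pos']),np.array(s['eef_rot']),s
E
python3 - <<'E'
from go import *
p,R,s=cur();print(s['q'])
R2=yawR(np.radians(24.0))
for r in rows(p,R,np.array([.5706,-.355,.12]),R2):print(r)
E
```

```text
[-7.01959142e-01  5.30630727e-01  1.17814737e+00  9.17993715e-05
  1.43262283e+00  3.14931425e-01]
([-0.6, 28.8, 41.7], [0.0, -0.0, 3.87])
([1.4, 28.8, 41.7], [0.0, -0.0, 3.87])
```

>>> drive_tool --plan '[[[-0.6,28.8,41.7],[0,0,3.8],0],[[1.4,28.8,41.7],[0,0,3.8],0],[[0,0,0],[0,0,0],0]]'

```text
clock: 3.15
tool_pos: [0.5691, -0.3531, 0.1155]
eef_rot: [[0.911, 0.412, -0.005], [0.412, -0.911, 0.005], [-0.003, -0.007, -1.0]]
contact_force: [-1.5, 0.4, -0.5]
opening: 0.0854
```

```bash
python3 - <<'E'
from go import *
p,R,s=cur();print(p.round(4),R.round(3).tolist(),s['q'])
S=cams.snapshot('scene');T=cams.snapshot('top');pickle.dump((S,T,s),open('d1.pkl','wb'))
crop(S,130,100,70,90,8,'pics/e1.png',proj(S,[p]))
crop(T,335,130,80,75,8,'pics/e2.png',proj(T,[p]))
E
```

```text
[ 0.5691 -0.3531  0.1155] [[0.911, 0.412, -0.005], [0.412, -0.911, 0.005], [-0.003, -0.007, -1.0]] [-7.29773130e-01  7.09554942e-01  1.10984865e+00 -8.34749457e-05
  1.32946448e+00  4.15890066e-01]
```

View pics/e1.png

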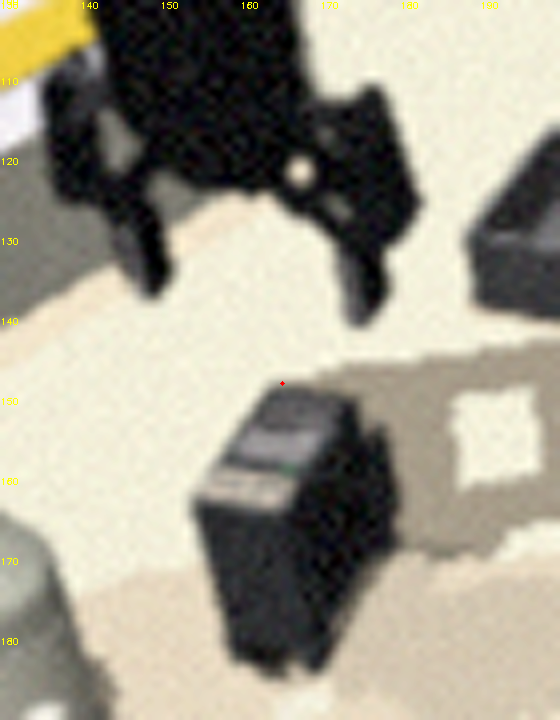

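View pics/e2.png

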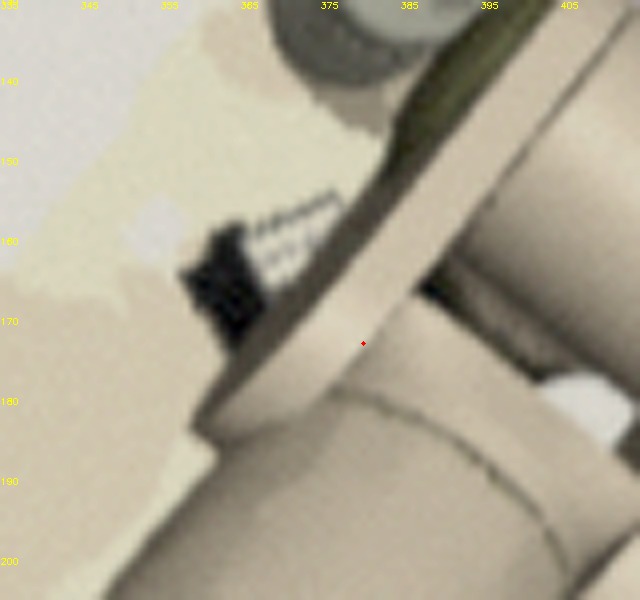

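```bash
python3 - <<'E'
from go import *
p,R,s=cur();S,T,_=pickle.load(open('d1.pkl','rb'))
print(p.round(4))
for q in [(0,42.5,-13),(0,57,-13),(0,-42.5,-13),(0,-57,-13),(11,50,-13),(-11,50,-13),(11,-50,-13),(-11,-50,-13)]:
    print(q,proj(S,p+R@np.array(q)/1000).round(1))
p=np.array([0.5691,-.3531,.1155]);R2=yawR(np.radians(24.0))
for r in rows(p,R,np.array([.5706,-.355,.0415]),R2,vmax=20):print(r)
E
```

```text
[ 0.5705 -0.3528  0.1208]
(0, 42.5, -13) [[151.6 141.5]]
(0, 57, -13) [[147.6 141. ]]
(0, -42.5, -13) [[175.5 144.9]]
(0, -57, -13) [[179.6 145.5]]
(11, 50, -13) [[148.1 143.2]]
(-11, 50, -13) [[150.9 139.3]]
(11, -50, -13) [[176.3 147.3]]
(-11, -50, -13) [[178.9 143.3]]
([0.1, 0.6, 18.5], [0.01, -0.0, 0.12])
([0.1, 0.6, 18.5], [0.01, -0.0, 0.12])
([0.1, 0.6, 18.5], [0.01, -0.0, 0.12])
([0.1, 0.6, 18.5], [0.01, -0.0, 0.12])
```

>>> drive_tool --plan '[[[0,2,20],[0,0,0],0],[[0,0,20],[0,0,0],0],[[0,0,20],[0,0,0],0],[[0,0,19],[0,0,0],0],[[0,0,0],[0,0,0],0]]'

```text
clock: 3.88
tool_pos: [0.5706, -0.3541, 0.0397]
eef_rot: [[0.91, 0.414, -0.002], [0.414, -0.91, 0.001], [-0.001, -0.002, -1.0]]
contact_force: [-0.8, 0.3, 0.9]
opening: 0.0853
```

```bash
python3 - <<'E'
from go import *
S=cams.snapshot('scene');p,R,s=cur();print(p.round(4),R.round(3).tolist(),s['contact_force'])
pickle.dump((S,s),open('d2.pkl','wb'))
pts=[p+R@np.array(q)/1000 for q in [(0,0,0),(0,42.5,-13),(0,-42.5,-13),(11,42.5,-13),(11,-42.5,-13)]]
crop(S,130,105,70,90,8,'pics/f1.png',proj(S,pts))
E
```

```text
[ 0.5712 -0.3546  0.041 ] [[0.91, 0.414, -0.0], [0.414, -0.91, 0.0], [-0.0, -0.0, -1.0]] [-0.33078494  0.12524164  1.04813977]
```

View pics/f1.png

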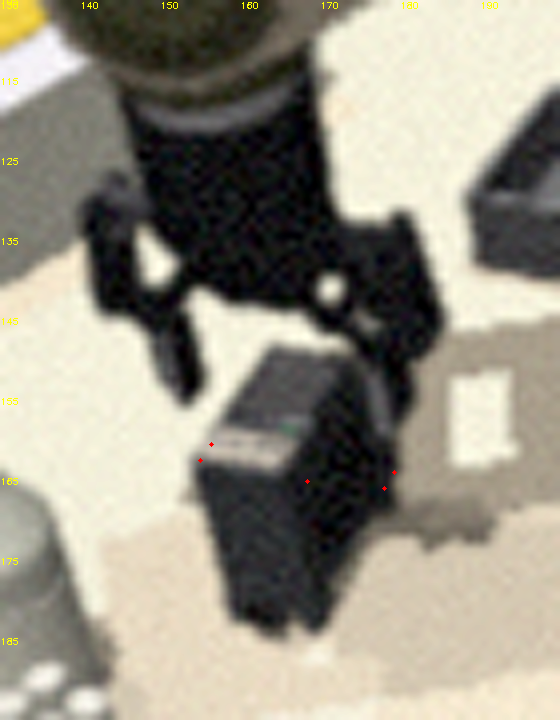

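>>> drive_tool --plan '[[[0,0,0],[0,0,0],0.6],[[0,0,0],[0,0,0],0.6],[[0,0,0],[0,0,0],0.6],[[0,0,0],[0,0,0],0.6],[[0,0,0],[0,0,0],0.6]]' --grip_force 60

```text
clock: 4.55
tool_pos: [0.5715, -0.3552, 0.0419]
eef_rot: [[0.91, 0.414, 0.001], [0.414, -0.91, -0.001], [0.001, 0.002, -1.0]]
contact_force: [-0.4, -0.3, 6.0]
opening: 0.0408
```

```bash
python3 - <<'E'
from go import *
S=cams.snapshot('scene');p,R,s=cur();print(p.round(4),R.round(3).tolist(),s['contact_force'],s['opening'])
pts=[p+R@np.array(q)/1000 for q in [(0,0,0),(11,21,-5),(11,-21,-5)]]
crop(S,130,105,70,90,8,'pics/f2.png',proj(S,pts))
E
```

```text
[ 0.5716 -0.3552  0.0419] [[0.91, 0.414, 0.001], [0.414, -0.91, -0.001], [0.001, 0.002, -1.0]] [ 0.29107822 -0.9596638   4.88982743] 0.04066205817864508
```

View pics/f2.png

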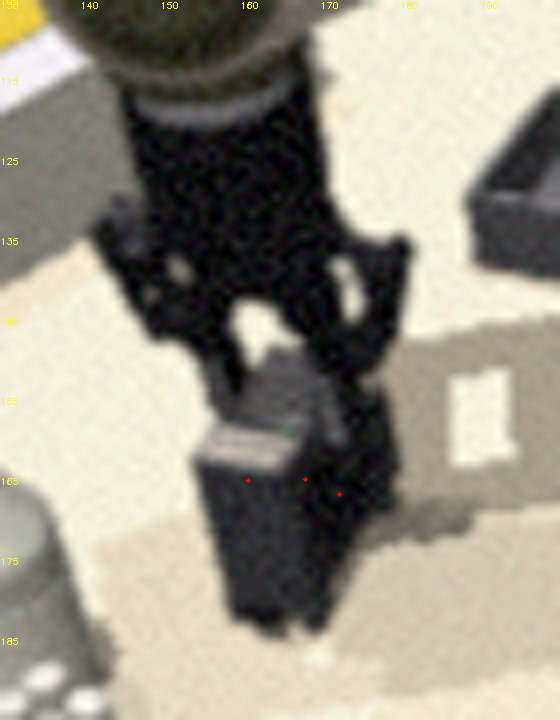

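```bash
cat >> go.py <<'E'
TCPS=np.array([8.8,0,29.4])/1000
PL=np.array([.5447,.0808,.027]);YA=.235
def placeR():
    c,s=np.cos(YA),np.sin(YA);return np.array([[c,-s,0],[s,c,0],[0,0,1.]])
def supR(th):
    t=np.radians(th);return placeR()@np.array([[np.cos(t),0,-np.sin(t)],[0,1,0],[np.sin(t),0,np.cos(t)]])
def toolpose(th,esup,ewor):
    """tool pose when supply point esup (mm) is at place-frame ewor (mm), tilt th deg"""
    Rs=supR(th);o=PL+placeR()@(np.array(ewor)/1000)-Rs@(np.array(esup)/1000)
    return o+Rs@TCPS,Rs@np.diag([1,-1,-1.])
def suppose(p,R):
    Rs=R@np.diag([1,-1,-1.]);o=p-Rs@TCPS;l=placeR().T@(o-PL)*1000
    th=np.degrees(np.arctan2(Rs[2,0],np.hypot(Rs[0,0],Rs[1,0])));return l,th,Rs
E
python3 - <<'E'
from go import *
p,R,s=cur();a=p+[0,0,.16]
b,R2=toolpose(23,[-19,0,0],[-17.5-30,0,60])
print(b,R2.round(3))
for r in rows(a,R,b,R2,vmax=55):print(r)
E
```

```text
[0.51222049 0.07302364 0.12492517] [[ 0.895  0.233  0.38 ]
 [ 0.214 -0.973  0.091]
 [ 0.391  0.    -0.921]]
([15.4, -51.8, 9.5], [-0.26, 2.86, 1.35])
([13.7, -52.2, 10.0], [-0.26, 2.86, 1.35])
([11.9, -52.6, 10.4], [-0.26, 2.86, 1.35])
([10.1, -52.9, 10.7], [-0.26, 2.86, 1.35])
([8.3, -53.1, 11.0], [-0.26, 2.86, 1.35])
([6.5, -53.4, 11.1], [-0.26, 2.86, 1.35])
([4.7, -53.5, 11.1], [-0.26, 2.86, 1.35])
([2.9, -53.7, 11.1], [-0.26, 2.86, 1.35])
```

>>> drive_tool --plan '[[[0,0,-20],[0,0,0],0.6],[[0,0,-45],[0,0,0],0.6],[[0,0,-50],[0,0,0],0.6],[[0,0,-45],[0,0,0],0.6]]'

```text
clock: 5.1
tool_pos: [0.5708, -0.3544, 0.2018]
eef_rot: [[0.91, 0.414, -0.001], [0.414, -0.91, 0.001], [-0.001, -0.001, -1.0]]
contact_force: [0.6, 0.4, -3.5]
opening: 0.0409
```

```bash
python3 - <<'E'
from go import *
p,R,s=cur()
b,R2=toolpose(23,[-19,0,0],[-17.5-30,0,110])
print(p,b)
for r in rows(p,R,b,R2,vmax=50):print(r)
E
```

```text
[ 0.57081284 -0.35442625  0.20181562] [0.51222049 0.07302364 0.17492517]
([13.7, -45.9, 3.0], [-0.25, 2.55, 1.2])
([12.6, -46.2, 3.4], [-0.25, 2.55, 1.2])
([11.5, -46.5, 3.8], [-0.25, 2.55, 1.2])
([10.3, -46.7, 4.0], [-0.25, 2.55, 1.2])
([9.2, -47.0, 4.3], [-0.25, 2.55, 1.2])
([8.0, -47.2, 4.4], [-0.25, 2.55, 1.2])
([6.8, -47.3, 4.6], [-0.25, 2.55, 1.2])
([5.6, -47.5, 4.6], [-0.25, 2.55, 1.2])
([4.4, -47.6, 4.6], [-0.25, 2.55, 1.2])
```

>>> drive_tool --plan '[[[13.7,-45.9,3],[-0.25,2.55,1.2],0.6],[[12.6,-46.2,3.4],[-0.25,2.55,1.2],0.6],[[11.5,-46.5,3.8],[-0.25,2.55,1.2],0.6],[[10.3,-46.7,4],[-0.25,2.55,1.2],0.6],[[9.2,-47,4.3],[-0.25,2.55,1.2],0.6]]'

```text
clock: 5.72
tool_pos: [0.5376, -0.1156, 0.1849]
eef_rot: [[0.925, 0.314, 0.213], [0.308, -0.949, 0.062], [0.221, 0.008, -0.975]]
contact_force: [0.7, 0.4, -3.1]
opening: 0.0405
```

>>> drive_tool --plan '[[[8,-47.2,4.4],[-0.25,2.55,1.2],0.6],[[6.8,-47.3,4.6],[-0.25,2.55,1.2],0.6],[[5.6,-47.5,4.6],[-0.25,2.55,1.2],0.6],[[4.4,-47.6,4.6],[-0.25,2.55,1.2],0.6],[[0,0,0],[0,0,0],0.6]]'

```text
clock: 6.35
tool_pos: [0.5104, 0.0754, 0.1725]
eef_rot: [[0.895, 0.237, 0.377], [0.218, -0.972, 0.093], [0.388, -0.001, -0.921]]
contact_force: [0.5, -0.1, -2.7]
opening: 0.0406
```

```bash
cat > look.py <<'E'
from go import *
import sys
def wire():
    L=[]
    def line(a,b):L.extend(np.array(a)+(np.array(b)-np.array(a))*k for k in np.linspace(0,1,25))
    for y in(-21,21):
        line((-20,y,78),(62,y,78));line((62,y,78),(62,y,0));line((-38,y,50),(-20,y,50));line((-38,y,50),(-38,y,0));line((-20,y,50),(-20,y,78))
        line((-38,y,0),(62,y,0))
    for x,z in((62,78),(-20,78),(-38,50),(62,0),(-38,0)): line((x,-21,z),(x,21,z))
    return np.array(L)
def look(tag,over=True,top=True):
    p,R,s=cur();S=cams.snapshot('scene');T=cams.snapshot('top') if top else None
    l,th,Rs=suppose(p,R);print('sup origin place mm',l.round(2),'tilt',round(th,2),'F',np.round(s['contact_force'],1),'M',np.round(s['moment'],2),'open',round(s['opening'],4),'q',np.round(s['q'],2))
    pickle.dump((S,T,s),open(f'pics/{tag}.pkl','wb'))
    W=(p-Rs@TCPS)+wire()/1000@Rs.T
    crop(S,225,160,95,75,8,f'pics/{tag}s.png',proj(S,W) if over else None)
    if top: crop(T,185,140,95,75,8,f'pics/{tag}t.png',proj(T,W) if over else None)
if __name__=='__main__': look(sys.argv[1],len(sys.argv)<3)
E
python3 look.py g1
```

```text
sup origin place mm [-31.31   2.82 114.99] tilt 22.86 F [ 0.5 -0.1 -2.7] M [-0.14  0.4   0.06] open 0.0406 q [-0.17  0.11  1.9   0.22  0.78  1.03]
```

View pics/g1s.png

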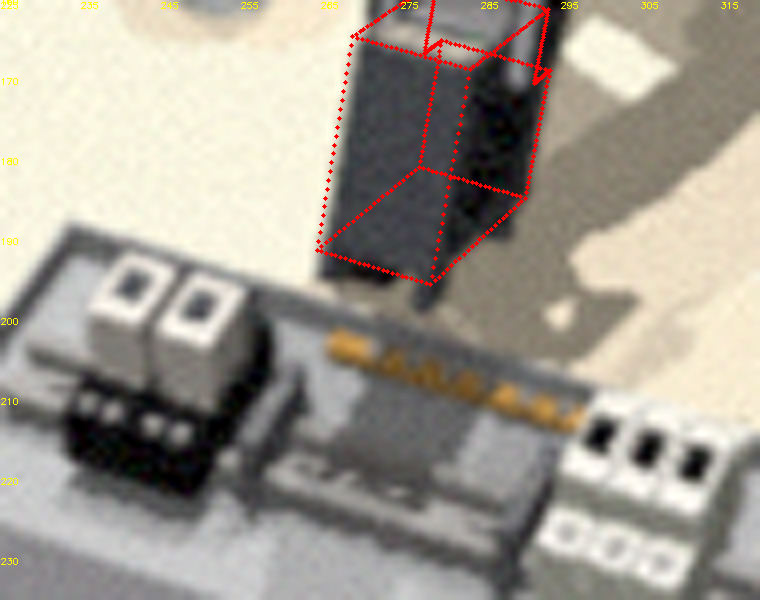

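View pics/g1t.png

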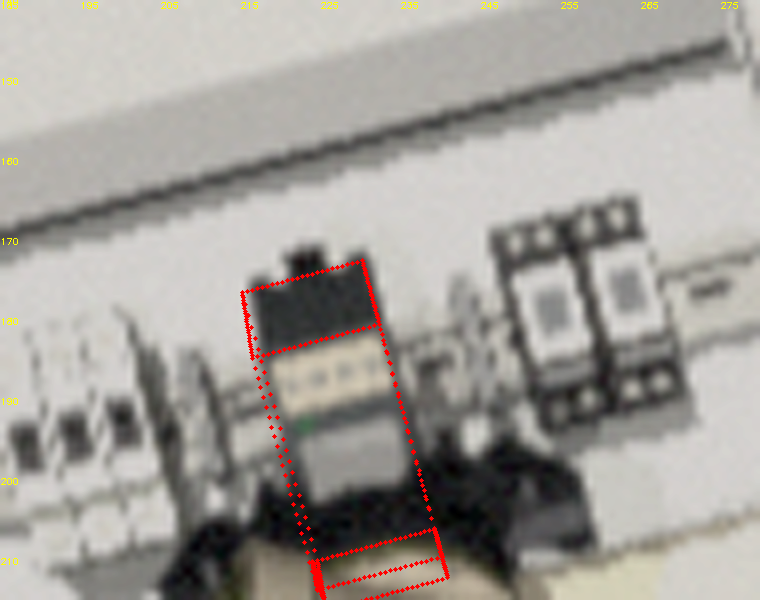

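```bash
cat > to.py <<'E'
from go import *
import sys
# to.py th a c [dz up] vmax : edge at supply (a,c)
a=[float(x) for x in sys.argv[1:]]
p,R,s=cur();l,th,Rs=suppose(p,R);print('now',l.round(2),round(th,2),'F',np.round(s['contact_force'],1))
e=Rs.T@(PL+placeR()@np.array([-.0175,0,0])-(p-Rs@TCPS))*1000;print('edge in supply',e.round(2))
b,R2=toolpose(a[0],[a[1],0,a[2]],[-17.5,0,a[3]])
for r in rows(p,R,b,R2,vmax=a[4] if len(a)>4 else 25):print(r)
E
python3 to.py 23 -9 -1.3 25
```

```text
now [-30.15  -0.19 115.83] 22.95 F [-0.2 -0.5 -3.1]
edge in supply [ -33.51    0.25 -111.59]
([-3.7, -0.1, 21.8], [0.0, 0.01, 0.02])
([-3.7, -0.0, 21.8], [0.0, 0.01, 0.02])
([-3.7, -0.0, 21.8], [0.0, 0.01, 0.02])
([-3.7, -0.0, 21.8], [0.0, 0.01, 0.02])
```

>>> drive_tool --plan '[[[-3.7,0,21.8],[0,0,0],0.6],[[-3.7,0,21.8],[0,0,0],0.6],[[-3.7,0,21.8],[0,0,0],0.6],[[-3.7,0,21.8],[0,0,0],0.6],[[0,0,0],[0,0,0],0.6]]'

```text
clock: 7.08
tool_pos: [0.532, 0.0764, 0.0862]
eef_rot: [[0.897, 0.232, 0.377], [0.214, -0.973, 0.09], [0.388, -0.0, -0.922]]
contact_force: [0.4, -0.5, -3.0]
opening: 0.0407
```

```bash
sleep 0; python3 look.py g2; python3 to.py 23 -9 -1.3 0
```

```text
sup origin place mm [-10.05  -1.28  28.7 ] tilt 22.83 F [ 0.4 -0.5 -3. ] M [-0.11  0.49  0.  ] open 0.0407 q [-0.16  0.28  1.95  0.28  0.55  0.97]
now [-9.04 -1.37 30.74] 23.04 F [ 0.4 -0.1 -3.4]
edge in supply [-19.82   1.39 -24.98]
([-5.4, -0.7, 11.8], [0.03, -0.02, -0.0])
([-5.4, -0.7, 11.8], [0.03, -0.02, -0.0])
```

View pics/g2s.png

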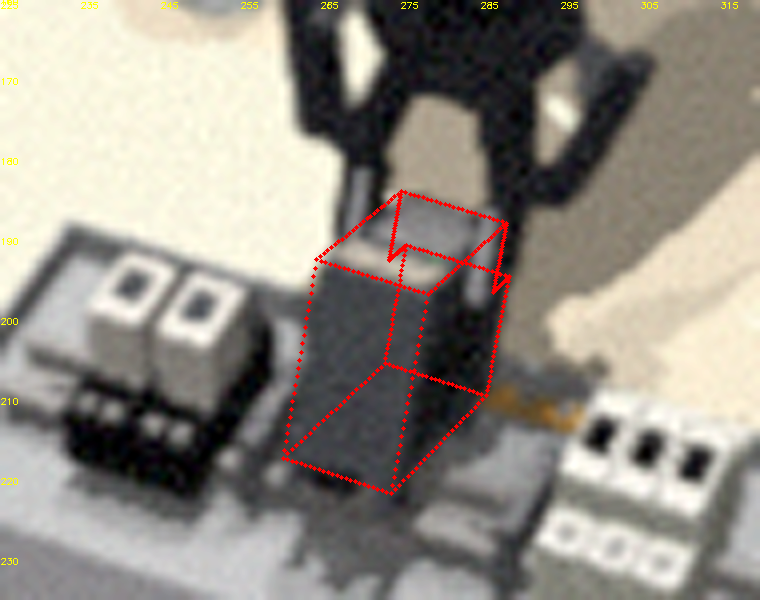

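View pics/g2t.png

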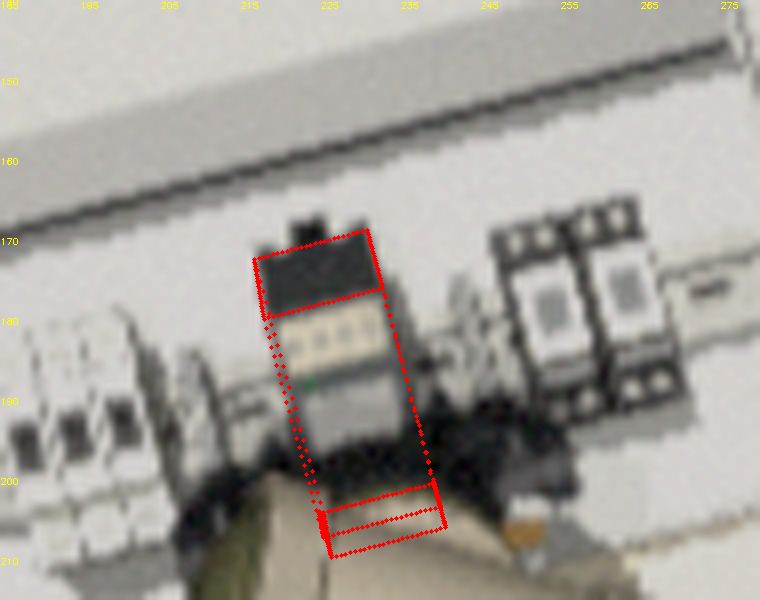

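>>> drive_tool --plan '[[[-5.4,0,11.8],[0,0,0],0.6],[[-3.4,0,7.8],[0,0,0],0.6],[[-2,0,4],[0,0,0],0.6],[[0,0,0],[0,0,0],0.6],[[0,0,0],[0,0,0],0.6]]'

```text
clock: 7.8
tool_pos: [0.5319, 0.0772, 0.062]
eef_rot: [[0.895, 0.233, 0.381], [0.215, -0.972, 0.09], [0.391, 0.001, -0.92]]
contact_force: [0.1, -0.9, -3.2]
opening: 0.0407
```

```bash
python3 look.py g3; python3 to.py 23 -13.7 -1.3 0
```

```text
sup origin place mm [-9.84 -0.6   4.5 ] tilt 23.04 F [ 0.1 -0.9 -3.2] M [-0.06  0.39 -0.02] open 0.0407 q [-0.15  0.33  1.97  0.32  0.49  0.92]
now [-9.84 -0.62  4.53] 23.05 F [-0.4 -0.9 -2.9]
edge in supply [-8.82  0.62 -1.16]
([4.9, -0.6, -0.1], [0.05, -0.05, 0.04])
```

View pics/g3s.png

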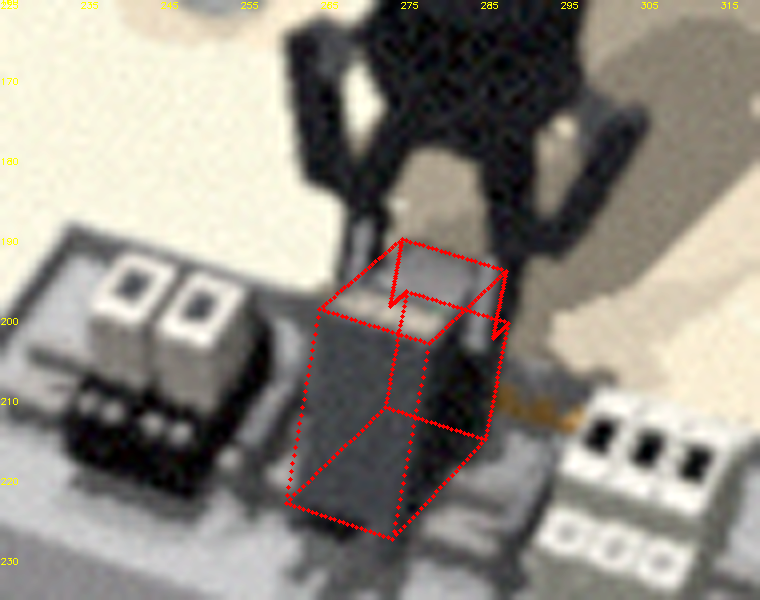

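View pics/g3t.png

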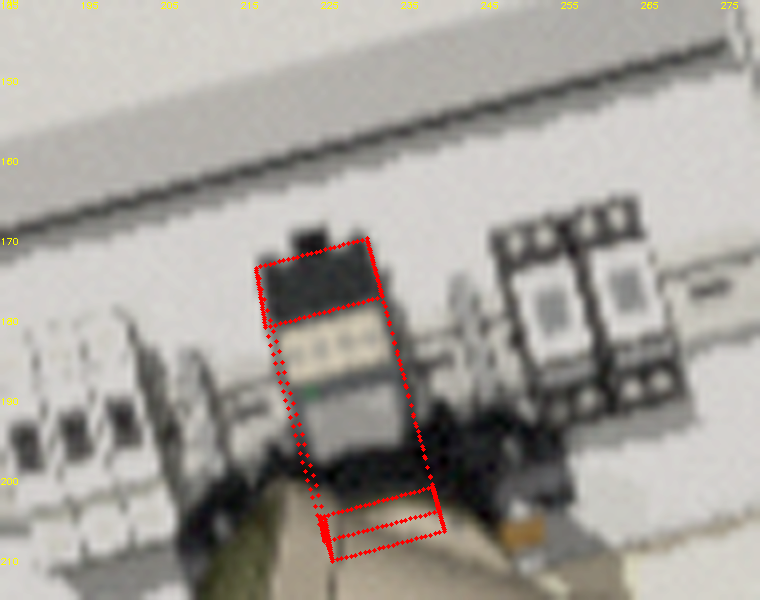

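>>> drive_tool --plan '[[[2.5,0,0.1],[0,0,0],0.6],[[2.5,0,0.1],[0,0,0],0.6],[[0,0,0],[0,0,0],0.6]]'

```text
clock: 8.28
tool_pos: [0.5366, 0.0783, 0.0637]
eef_rot: [[0.895, 0.233, 0.381], [0.215, -0.972, 0.09], [0.391, 0.001, -0.92]]
contact_force: [0.0, 0.1, -3.3]
opening: 0.0412
```

```bash
python3 to.py 23 -16 -0.8 0
```

```text
now [-5.03 -0.62  6.21] 23.04 F [ 0.   0.1 -3.3]
edge in supply [-13.91   0.63  -0.83]
([2.1, -0.6, 0.1], [0.05, -0.04, 0.04])
```

>>> drive_tool --plan '[[[1,0,-0.1],[0,0,0],0.6],[[1,0,0],[0,0,0],0.6],[[0,0,0],[0,0,0],0.6]]'

```text
clock: 8.65
tool_pos: [0.5382, 0.0787, 0.0645]
eef_rot: [[0.895, 0.233, 0.381], [0.215, -0.972, 0.09], [0.391, 0.001, -0.92]]
contact_force: [0.3, 0.6, -4.1]
opening: 0.0406
```

```bash
python3 to.py 23 -18 -0.5 0
```

```text
now [-3.43 -0.58  6.95] 23.03 F [ 0.3  0.6 -4.1]
edge in supply [-15.67   0.59  -0.9 ]
([2.3, -0.6, 0.4], [0.04, -0.03, 0.03])
```

>>> drive_tool --plan '[[[1,0,0.1],[0,0,0],0.6],[[1,0,0.2],[0,0,0],0.6],[[0,0,0],[0,0,0],0.6]]'

```text
clock: 9.02
tool_pos: [0.5399, 0.0791, 0.0648]
eef_rot: [[0.895, 0.233, 0.38], [0.215, -0.972, 0.09], [0.391, 0.001, -0.921]]
contact_force: [-1.4, -0.7, -2.7]
opening: 0.0405
```

```bash
python3 to.py 23 -19 -0.3 0
```

```text
now [-1.68 -0.53  7.33] 23.0 F [-1.4 -0.7 -2.7]
edge in supply [-17.42   0.55  -0.56]
([1.6, -0.5, 0.3], [0.03, 0.0, 0.04])
```

>>> drive_tool --plan '[[[0.8,0,0.1],[0,0,0],0.6],[[0.8,0,0.1],[0,0,0],0.6],[[0,0,0],[0,0,0],0.6]]'

```text
clock: 9.4
tool_pos: [0.5408, 0.0794, 0.0649]
eef_rot: [[0.896, 0.234, 0.379], [0.215, -0.972, 0.09], [0.389, 0.001, -0.921]]
contact_force: [-5.0, -3.7, -2.6]
opening: 0.0411
```

```bash
python3 to.py 23 -19 -0.3 0
```

```text
now [-0.81 -0.45  7.37] 22.91 F [-5.  -3.7 -2.6]
edge in supply [-18.25   0.47  -0.29]
([0.7, -0.4, -0.1], [0.01, 0.09, 0.05])
```

>>> drive_tool --plan '[[[0.6,0,-1.4],[0,0,0],0.6],[[0,0,0],[0,0,0],0.6]]'

```text
clock: 9.65
tool_pos: [0.5405, 0.0796, 0.066]
eef_rot: [[0.896, 0.233, 0.378], [0.215, -0.972, 0.091], [0.389, -0.0, -0.921]]
contact_force: [-3.7, -2.2, -9.0]
opening: 0.0407
```

```bash
python3 to.py 23 -19 -0.3 0
```

```text
now [-1.02 -0.14  8.46] 22.87 F [-3.7 -2.2 -9. ]
edge in supply [-18.47   0.15  -1.39]
([0.5, -0.1, 1.0], [-0.02, 0.13, 0.03])
```

```bash
for t in 22 20 18 16 ; do python3 to.py $t -18.4 -0.2 0 25|tail -1; done
python3 - <<'E'
from go import *
for a,b in [(22,20),(20,18),(18,16),(16,14)]:
    p,R=toolpose(a,[-18.4,0,-.2],[-17.5,0,0]);p2,R2=toolpose(b,[-18.4,0,-.2],[-17.5,0,0]);print(rows(p,R,p2,R2))
E
```

```text
([0.4, -0.1, 1.6], [-0.02, -0.87, 0.03])
([1.4, -0.1, 2.6], [-0.02, -2.87, 0.03])
([2.3, -0.1, 3.6], [-0.02, -4.87, 0.03])
([3.3, -0.1, 4.7], [-0.02, -6.87, 0.03])
[([1.0, 0.0, 1.0], [0.0, -2.0, 0.0])]
[([1.0, -0.0, 1.0], [-0.0, -2.0, -0.0])]
[([1.0, 0.0, 1.0], [0.0, -2.0, -0.0])]
[([1.0, -0.0, 1.0], [0.0, -2.0, 0.0])]
```

>>> drive_tool --plan '[[[0,0,1.5],[0,-0.9,0],0.6],[[1,0,1],[0,-2,0],0.6],[[1,0,1],[0,-2,0],0.6],[[0,0,0],[0,0,0],0.6]]'

```text
clock: 10.15
tool_pos: [0.5445, 0.0805, 0.0644]
eef_rot: [[0.924, 0.234, 0.301], [0.222, -0.972, 0.072], [0.31, 0.0, -0.951]]
contact_force: [-7.4, -2.3, -1.2]
opening: 0.0406
```

```bash
python3 to.py 16 -18.4 -0.2 0;python3 look.py g4 x
```

```text
now [ 0.46 -0.25  6.73] 18.05 F [-7.4 -2.3 -1.2]
edge in supply [-19.16   0.27  -0.83]
([0.3, -0.2, 1.6], [0.01, -2.05, 0.06])
sup origin place mm [ 0.46 -0.25  6.73] tilt 18.05 F [-7.4 -2.3 -1.2] M [-0.5   1.79 -0.02] open 0.0406 q [-0.12  0.37  1.86  0.19  0.62  1.07]
```

View pics/g4s.png

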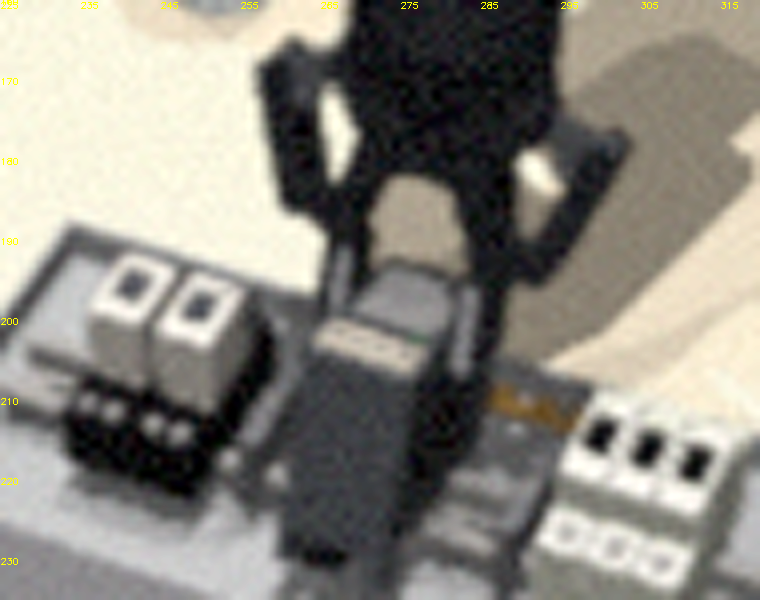

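>>> drive_tool --plan '[[[0.5,0,1.2],[0,-1.5,0],0.6],[[0.4,0,1.2],[0,-1.5,0],0.6],[[0,0,0],[0,0,0],0.6]]'

```text
clock: 10.62
tool_pos: [0.5464, 0.0808, 0.0626]
eef_rot: [[0.939, 0.233, 0.254], [0.225, -0.972, 0.06], [0.261, 0.001, -0.965]]
contact_force: [-6.5, -0.9, 0.4]
opening: 0.041
```

```bash
python3 to.py 14 -18.4 -0.2 0; python3 -c "
from go import *;print(np.round(cur()[2]['moment'],2))"
```

```text
now [ 0.79 -0.42  4.96] 15.14 F [-6.5 -0.9  0.4]
edge in supply [-1.895e+01  4.300e-01 -1.000e-02]
([0.0, -0.4, 0.4], [0.03, -1.14, 0.04])
[-0.36  1.49  0.05]
```

>>> drive_tool --plan '[[[-0.6,0,0.3],[0,-0.5,0],0.6],[[0,0,0],[0,0,0],0.45],[[0,0,0],[0,0,0],0.35],[[0,0,0],[0,0,0],0.25],[[0,0,0],[0,0,0],0.25]]'

```text
clock: 11.25
tool_pos: [0.5459, 0.0804, 0.0621]
eef_rot: [[0.941, 0.233, 0.246], [0.226, -0.972, 0.058], [0.253, 0.001, -0.967]]
contact_force: [-0.5, 0.7, -0.2]
opening: 0.0639
```

```bash
python3 look.py g5 x
```

```text
sup origin place mm [ 0.03 -0.68  4.44] tilt 14.66 F [-0.5  0.7 -0.2] M [-0.06  0.09 -0.02] open 0.0639 q [-0.11  0.4   1.81  0.13  0.69  1.13]
```

View pics/g5s.png

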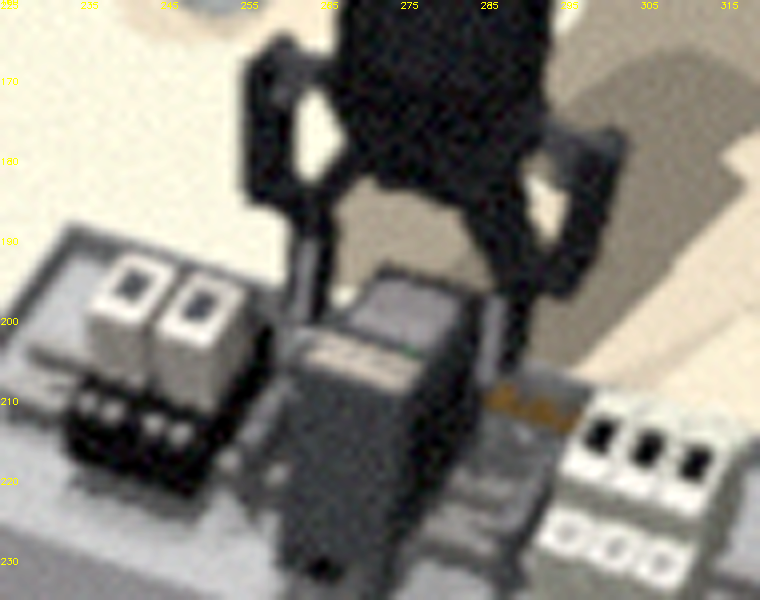

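View pics/g5t.png

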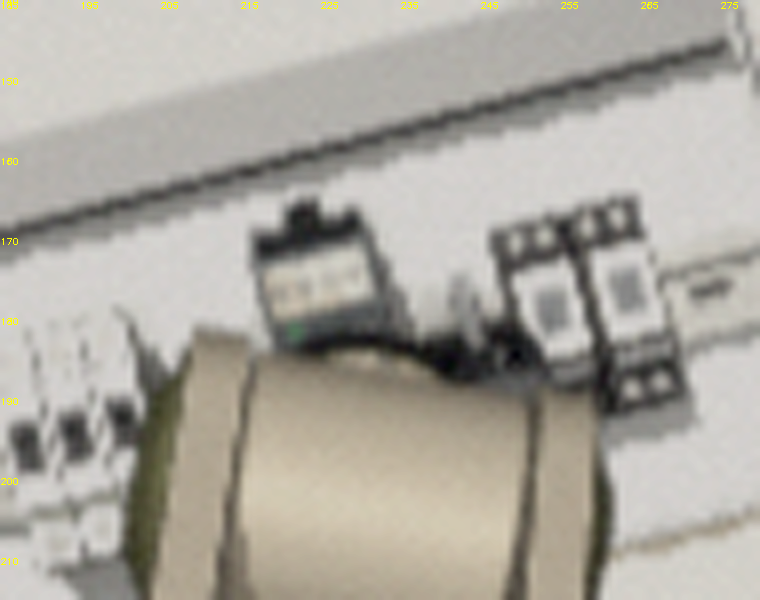

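>>> drive_tool --plan '[[[0,0,-8],[0,0,0],0.25],[[0,0,-30],[0,0,0],0.25],[[0,0,-45],[0,0,0],0.25],[[0,0,-5],[0,0,0],1.0],[[0,0,0],[0,0,0],1.0]]'

```text
clock: 11.98
tool_pos: [0.524, 0.0753, 0.1471]
eef_rot: [[0.941, 0.233, 0.246], [0.226, -0.972, 0.058], [0.253, 0.001, -0.968]]
contact_force: [-0.4, 1.0, 0.5]
opening: 0.0283
```

```bash
python3 look.py g6 x; python3 - <<'E'
from go import *
S,T,s=pickle.load(open('pics/g6.pkl','rb'))
crop(S,255,180,50,60,10,'pics/g6z.png');crop(T,205,150,50,55,12,'pics/g6y.png')
E
```

```text
sup origin place mm [-22.53  -0.52  89.43] tilt 14.64 F [-0.4  1.   0.5] M [-0.03  0.12  0.  ] open 0.0283 q [-0.13  0.23  1.78  0.11  0.89  1.15]
```

View pics/g6z.png

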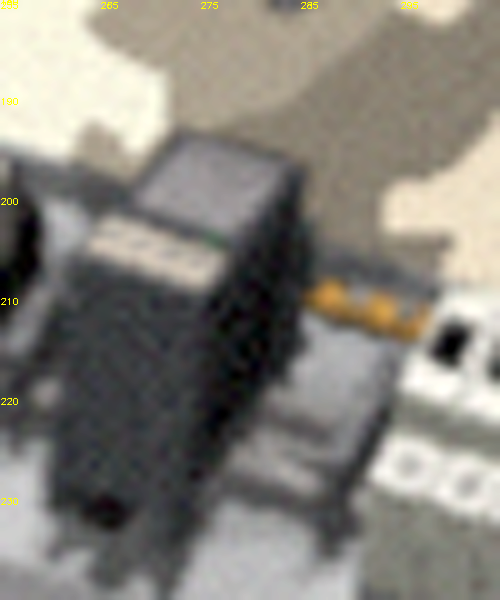

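View pics/g6y.png

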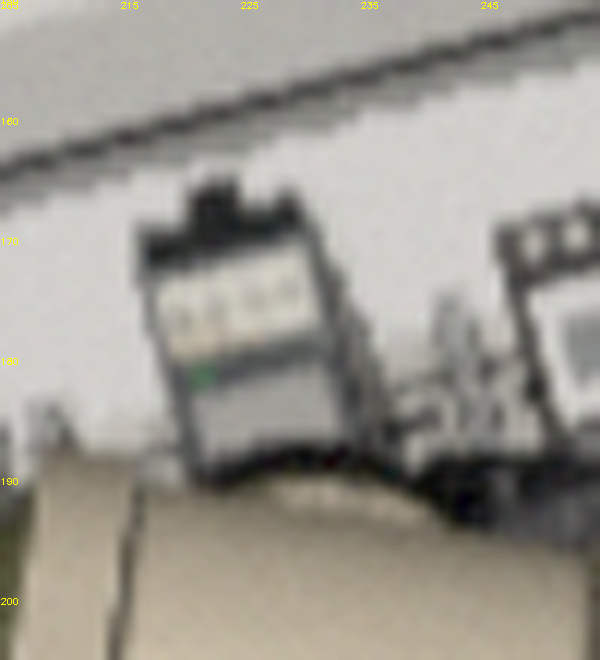

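```bash
python3 - <<'E'
from go import *
S,T,s=pickle.load(open('pics/g6.pkl','rb'))
X,g=tri(T,(205+235/12-.5,150+298/12-.5),S,(255+157/10-.5,180+252/10-.5));print(X.round(4),g,(placeR().T@(X-PL)*1000).round(1))
for th in (13,14,15):
    Rs=supR(th);E=PL+placeR()@np.array([-.0175,0,0]);W=E+Rs@np.array([.048+.0185,0,.078]);print(th,W.round(4),(placeR().T@(W-PL)*1000).round(1),proj(S,[W]).round(1),proj(T,[W]).round(1))
E
```

```text
[0.5728 0.0878 0.1219] 0.0024860798758169003 [29.   0.3 94.9]
13 [0.5736 0.0877 0.118 ] [29.7 -0.  91. ] [[269.6 205.8]] [[223.8 174.5]]
14 [0.5721 0.0874 0.1188] [28.2 -0.  91.8] [[269.8 205.2]] [[224. 175.]]
15 [0.5705 0.087  0.1196] [26.5 -0.  92.6] [[270.  204.6]] [[224.1 175.5]]
```

```bash
cat > pr.py <<'E'
from go import *
import sys
p,R,s=cur();print('tcp place',(placeR().T@(p-PL)*1000).round(1),'F',np.round(s['contact_force'],1),'open',round(s['opening'],3))
x,z=map(float,sys.argv[1:3]);R2=yawR(YA);b=PL+placeR()@np.array([x,0,z])/1000
for r in rows(p,R,b,R2,vmax=40,wmax=6):print(r)
E
python3 pr.py 28.5 108
```

```text
tcp place [-21.8  -0.3 119. ] F [-0.2  0.6 -0.7] open 0.013
([15.3, -0.1, 7.8], [0.0, -4.84, 0.0])
([15.9, -0.1, 6.4], [0.0, -4.84, 0.0])
([16.4, -0.1, 5.1], [0.0, -4.84, 0.0])
```

>>> drive_tool --plan '[[[15.3,0,7.8],[0,-4.8,0],1.0],[[15.9,0,6.4],[0,-4.8,0],1.0],[[16.4,0,5.1],[0,-4.8,0],1.0],[[0,0,0],[0,0,0],1.0]]'

```text
clock: 12.58
tool_pos: [0.5736, 0.0874, 0.1338]
eef_rot: [[0.972, 0.234, 0.001], [0.234, -0.972, 0.0], [0.001, -0.0, -1.0]]
contact_force: [-0.5, -0.1, -1.2]
opening: -0.0001
```

```bash
python3 pr.py 28.5 96
```

```text
tcp place [ 29.6  -0.3 106.8] F [-0.5 -0.1 -1.2] open -0.0
([-1.1, -0.3, 10.8], [-0.0, -0.04, 0.05])
```

>>> drive_tool --plan '[[[-0.5,0,8],[0,0,0],1.0],[[0,0,3],[0,0,0],1.0],[[0,0,2],[0,0,0],1.0],[[0,0,0],[0,0,0],1.0]]'

```text
clock: 13.08
tool_pos: [0.5724, 0.0869, 0.1233]
eef_rot: [[0.972, 0.233, 0.004], [0.233, -0.972, 0.0], [0.004, 0.001, -1.0]]
contact_force: [0.8, -0.1, 0.4]
opening: 0.0001
```

```bash
python3 pr.py 28.5 92
```

```text
tcp place [28.3 -0.5 96.3] F [ 0.8 -0.1  0.4] open 0.0
([0.2, -0.5, 4.3], [0.05, -0.24, 0.0])
```

>>> drive_tool --plan '[[[1,0,2],[0,0,0],1.0],[[1.5,0,2],[0,0,0],1.0],[[0,0,0],[0,0,0],1.0]]'

```text
clock: 13.45
tool_pos: [0.575, 0.0876, 0.1189]
eef_rot: [[0.972, 0.233, 0.004], [0.233, -0.972, 0.0], [0.004, 0.001, -1.0]]
contact_force: [-0.0, 0.9, -0.2]
opening: -0.0001
```

```bash
python3 pr.py 34 88
```

```text
tcp place [31.1 -0.5 91.9] F [-0.   0.9 -0.2] open -0.0
([2.9, -0.5, 4.0], [0.04, -0.21, 0.01])
```

>>> drive_tool --plan '[[[1.5,0,2],[0,0,0],1.0],[[1.5,0,2],[0,0,0],1.0],[[0,0,0],[0,0,0],1.0]]'

```text
clock: 13.82
tool_pos: [0.5779, 0.0883, 0.1149]
eef_rot: [[0.972, 0.233, 0.004], [0.233, -0.972, 0.0], [0.004, 0.001, -1.0]]
contact_force: [-0.0, -0.4, 0.5]
opening: 0.0002
```

```bash
python3 pr.py 39 85; python3 look.py g7 x
```

```text
tcp place [34.  -0.5 87.9] F [-0.  -0.4  0.5] open 0.0
([5.0, -0.5, 2.9], [0.04, -0.2, 0.02])
sup origin place mm [25.34 -0.5  58.5 ] tilt 0.2 F [-0.  -0.4  0.5] M [ 0.08  0.03 -0.03] open 0.0002 q [-0.05  0.52  1.43  0.    1.19  1.29]
```

View pics/g7s.png

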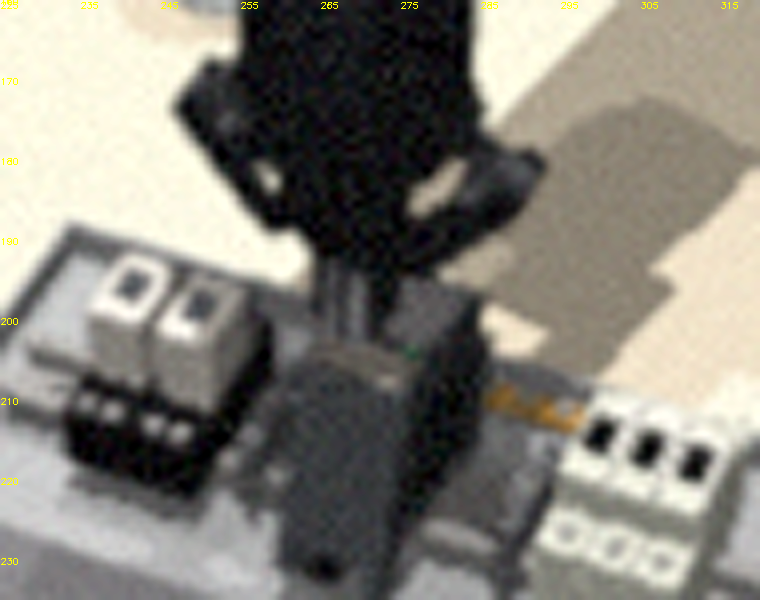

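```bash
python3 - <<'E'
from go import *
S,T,s=pickle.load(open('pics/g7.pkl','rb'));p,R,_=cur()
print(proj(S,[p,p-R[:,2]*.01,p-R[:,2]*.02]).round(1),proj(T,[p]).round(1))
for q in [(48,0),(62,0),(62,21),(62,-21),(34,0),(34,21),(34,-21)]:
    Rs=supR(14);E=PL+placeR()@np.array([-.0175,0,0]);W=E+Rs@np.array([q[0]/1e3+.0185,q[1]/1e3,.078]);print(q,proj(S,[W]).round(1))
crop(S,250,180,45,55,13,'pics/g7z.png',np.r_[proj(S,[p,p-R[:,2]*.01,p-R[:,2]*.02])])
E
```

```text
[[268.8 207.5]
 [268.8 205. ]
 [268.8 202.5]] [[223.7 173.1]]
(48, 0) [[269.8 205.2]]
(62, 0) [[267.8 207.6]]
(62, 21) [[274.8 209.8]]
(62, -21) [[260.9 205.4]]
(34, 0) [[271.7 202.9]]
(34, 21) [[278.5 205.1]]
(34, -21) [[264.9 200.7]]
```

View pics/g7z.png

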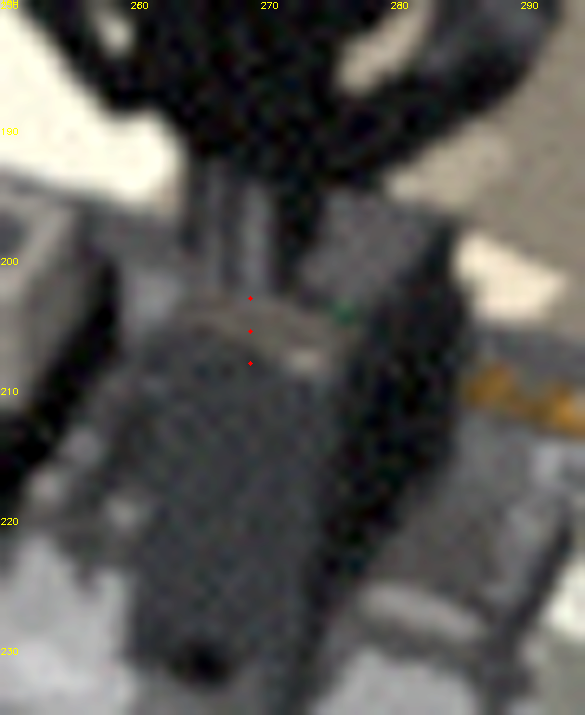

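>>> drive_tool --plan '[[[-5,0,3],[0,0,0],1.0],[[0,0,3],[0,0,0],1.0],[[0,0,1.5],[0,0,0],1.0],[[0,0,0],[0,0,0],1.0]]'

```text
clock: 14.42
tool_pos: [0.5731, 0.0871, 0.1075]
eef_rot: [[0.972, 0.233, 0.004], [0.233, -0.972, 0.0], [0.004, 0.001, -1.0]]
contact_force: [0.3, -0.1, 0.2]
opening: -0.0001
```

```bash
python3 pr.py 28 78
```

```text
tcp place [29.1 -0.5 80.5] F [ 0.3 -0.1  0.2] open -0.0
([-1.1, -0.5, 2.5], [0.05, -0.22, 0.01])
```

>>> drive_tool --plan '[[[0,0,2],[0,0,0],1.0],[[0,0,2],[0,0,0],1.0],[[0,0,0],[0,0,0],1.0]]'

```text
clock: 14.8
tool_pos: [0.573, 0.0871, 0.1034]
eef_rot: [[0.972, 0.233, 0.004], [0.233, -0.972, 0.0], [0.004, 0.001, -1.0]]
contact_force: [0.4, 0.2, 0.9]
opening: -0.0002
```

```bash
python3 pr.py 28 74;python3 look.py g8 x; python3 - <<'E'
from go import *
S,T,s=pickle.load(open('pics/g8.pkl','rb'));p,R,_=cur()
crop(S,250,180,45,55,13,'pics/g8z.png',np.r_[proj(S,[p,p-R[:,2]*.01,p-R[:,2]*.02])])
E
```

```text
tcp place [29.  -0.5 76.4] F [0.4 0.2 0.9] open -0.0
([-1.0, -0.5, 2.4], [0.04, -0.2, 0.01])
sup origin place mm [20.3  -0.52 47.02] tilt 0.2 F [0.4 0.2 0.9] M [-0.01 -0.02 -0.01] open -0.0002 q [-0.05  0.52  1.46  0.    1.15  1.28]
```

View pics/g8z.png

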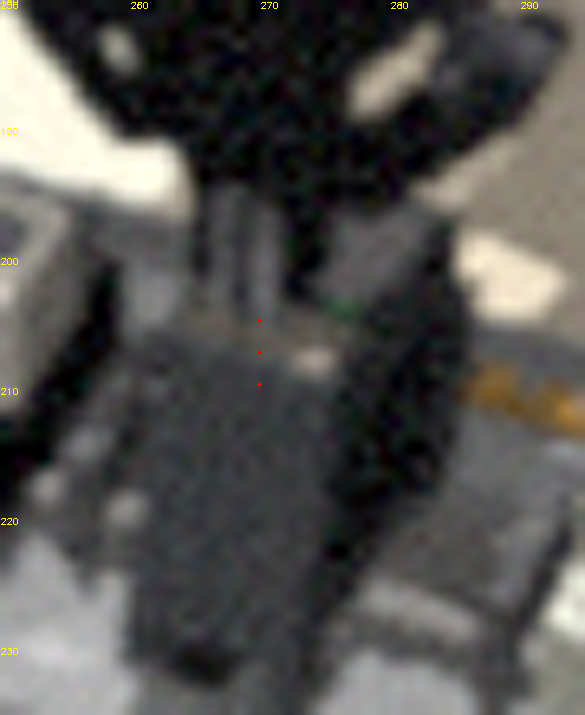

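>>> drive_tool --plan '[[[0,0,1.5],[0,0,0],1.0],[[0,0,1.5],[0,0,0],1.0],[[0,0,0],[0,0,0],1.0]]'

```text
clock: 15.28
tool_pos: [0.573, 0.0871, 0.1005]
eef_rot: [[0.972, 0.233, 0.004], [0.233, -0.972, 0.0], [0.004, 0.001, -1.0]]
contact_force: [-0.1, -0.3, 0.7]
opening: -0.0001
```

```bash
python3 pr.py 31 70
```

```text
tcp place [29.  -0.5 73.5] F [-0.1 -0.3  0.7] open -0.0
([2.0, -0.5, 3.5], [0.05, -0.21, 0.01])
```

>>> drive_tool --plan '[[[0,0,1.5],[0,0,0],1.0],[[0,0,1.5],[0,0,0],1.0],[[0,0,0],[0,0,0],1.0]]'

```text
clock: 15.65
tool_pos: [0.5731, 0.0871, 0.0975]
eef_rot: [[0.972, 0.233, 0.004], [0.233, -0.972, 0.0], [0.004, 0.001, -1.0]]
contact_force: [-0.3, -0.1, 0.4]
opening: -0.0001
```

```bash
python3 pr.py 31 70
```

```text
tcp place [29.  -0.5 70.5] F [-0.3 -0.1  0.4] open -0.0
([2.0, -0.5, 0.5], [0.04, -0.21, 0.01])
```

>>> drive_tool --plan '[[[0,0,1.5],[0,0,0],1.0],[[0,0,1.5],[0,0,0],1.0],[[0,0,0],[0,0,0],1.0]]'

```text
clock: 16.02
tool_pos: [0.5731, 0.0871, 0.0945]
eef_rot: [[0.972, 0.233, 0.004], [0.233, -0.972, 0.0], [0.004, 0.001, -1.0]]
contact_force: [-0.2, 0.3, -0.2]
opening: 0.0001
```

```bash
python3 pr.py 31 70;python3 look.py g9 x; python3 - <<'E'
from go import *
S,T,s=pickle.load(open('pics/g9.pkl','rb'));p,R,_=cur()
crop(S,250,180,45,55,13,'pics/g9z.png',np.r_[proj(S,[p,p-R[:,2]*.01,p-R[:,2]*.02])])
E
```

```text
tcp place [29.1 -0.5 67.5] F [-0.2  0.3 -0.2] open 0.0
([1.9, -0.5, -2.5], [0.04, -0.21, 0.02])
sup origin place mm [20.39 -0.49 38.07] tilt 0.21 F [-0.2  0.3 -0.2] M [0. 0. 0.] open 0.0001 q [-0.05  0.53  1.47  0.    1.13  1.28]
```

View pics/g9z.png

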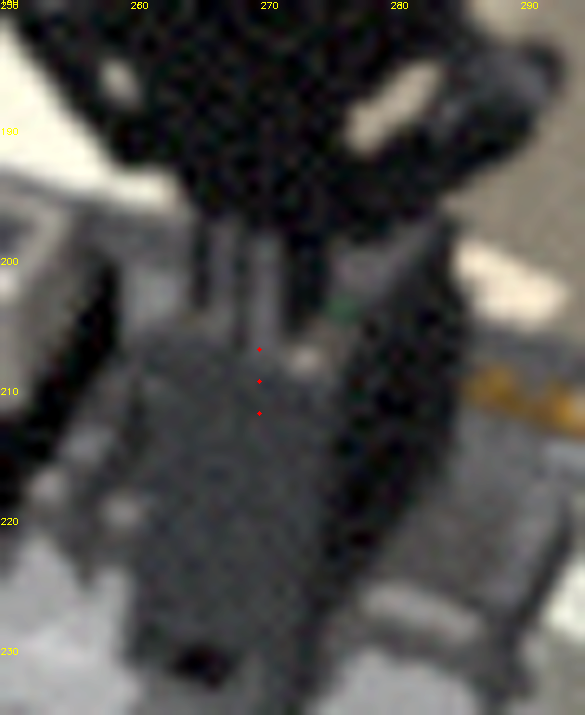

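View pics/g9t.png

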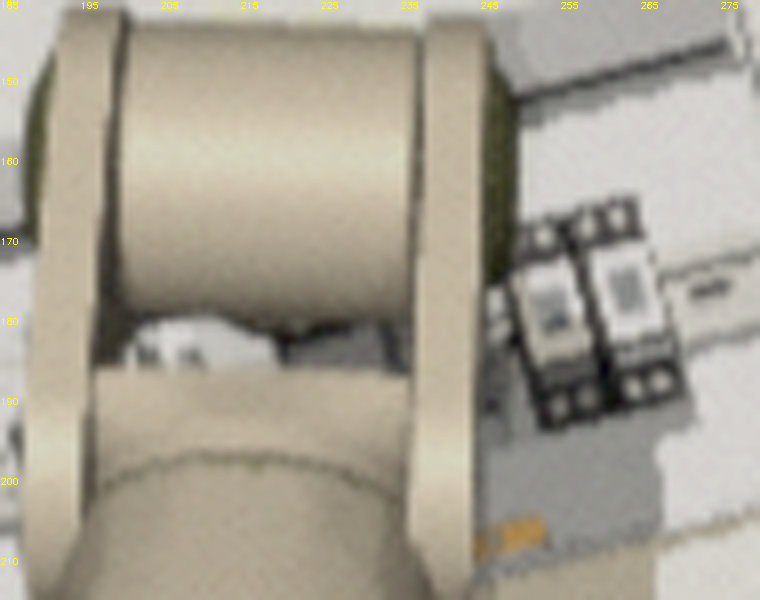

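```bash
python3 - <<'E'
from go import *
for n,row in (('g7',203),('g8',204.2),('g9',206.3)):
    S,T,s=pickle.load(open(f'pics/{n}.pkl','rb'));p=np.array(s['tool_pos']);R=np.array(s['eef_rot'])
    for dx in (0,11):
        print(n,dx,[(h,proj(S,p+R@np.array([dx/1e3,0,-h/1e3]))[0].round(1).tolist()) for h in (0,10,20,25,30)])
E
```

```text
g7 0 [(0, [268.8, 207.5]), (10, [268.8, 205.0]), (20, [268.8, 202.5]), (25, [268.8, 201.2]), (30, [268.8, 200.0])]
g7 11 [(0, [267.2, 210.1]), (10, [267.2, 207.6]), (20, [267.2, 205.1]), (25, [267.2, 203.9]), (30, [267.2, 202.6])]
g8 0 [(0, [269.5, 209.1]), (10, [269.5, 206.7]), (20, [269.5, 204.2]), (25, [269.5, 202.9]), (30, [269.5, 201.7])]
g8 11 [(0, [267.9, 211.7]), (10, [267.9, 209.3]), (20, [267.9, 206.8]), (25, [267.9, 205.5]), (30, [267.9, 204.3])]
g9 0 [(0, [269.5, 211.3]), (10, [269.5, 208.9]), (20, [269.5, 206.4]), (25, [269.5, 205.2]), (30, [269.5, 203.9])]
g9 11 [(0, [267.9, 213.9]), (10, [267.9, 211.5]), (20, [267.9, 209.0]), (25, [267.9, 207.8]), (30, [267.9, 206.5])]
```

>>> drive_tool --plan '[[[0,0,1],[0,0,0],1.0],[[0,0,1],[0,0,0],1.0],[[0,0,0],[0,0,0],1.0]]'

```text
clock: 16.5
tool_pos: [0.5737, 0.0871, 0.0932]
eef_rot: [[0.972, 0.233, 0.006], [0.233, -0.972, 0.0], [0.006, 0.001, -1.0]]
contact_force: [1.1, 1.0, 4.8]
opening: -0.0
```

```bash
python3 pr.py 31 70
```

```text
tcp place [29.7 -0.6 66.2] F [1.1 1.  4.8] open -0.0
([1.3, -0.6, -3.8], [0.07, -0.32, 0.01])
```

>>> drive_tool --plan '[[[1.5,0,1.5],[0,0,0],1.0],[[2.5,0,2],[0,0,0],1.0],[[0,0,0],[0,0,0],1.0]]'

```text
clock: 16.88
tool_pos: [0.5782, 0.0881, 0.0899]
eef_rot: [[0.972, 0.233, 0.007], [0.233, -0.972, 0.0], [0.007, 0.001, -1.0]]
contact_force: [2.8, 0.5, 6.0]
opening: 0.0001
```

```bash
python3 pr.py 31 70
```

```text
tcp place [34.3 -0.7 62.9] F [2.8 0.5 6. ] open 0.0
([-3.2, -0.7, -7.1], [0.08, -0.39, 0.01])
```

>>> drive_tool --plan '[[[3,0,2.3],[0,0,0],1.0],[[3,0,2.3],[0,0,0],1.0],[[0,0,0],[0,0,0],1.0]]'

```text
clock: 17.25
tool_pos: [0.5843, 0.0895, 0.0855]
eef_rot: [[0.972, 0.233, 0.008], [0.233, -0.972, 0.0], [0.007, 0.002, -1.0]]
contact_force: [2.9, 0.7, 7.2]
opening: -0.0002
```

```bash
python3 pr.py 31 70
```

```text
tcp place [40.5 -0.8 58.5] F [2.9 0.7 7.2] open -0.0
([-9.4, -0.7, -11.5], [0.09, -0.43, 0.01])
```

>>> drive_tool --plan '[[[2.5,0,2.4],[0,0,0],1.0],[[2.5,0,2.4],[0,0,0],1.0],[[0,0,0],[0,0,0],1.0]]'

```text
clock: 17.62
tool_pos: [0.5873, 0.0906, 0.079]
eef_rot: [[0.972, 0.233, 0.002], [0.233, -0.972, 0.0], [0.002, 0.0, -1.0]]
contact_force: [-0.1, -0.4, -1.3]
opening: -0.0001
```

```bash
python3 pr.py 31 70; python3 look.py g10 x
```

```text
tcp place [43.7 -0.4 52. ] F [-0.1 -0.4 -1.3] open -0.0
([-12.7, -0.4, -18.1], [0.02, -0.12, 0.02])
sup origin place mm [34.97 -0.39 22.53] tilt 0.12 F [-0.1 -0.4 -1.3] M [ 0.02  0.01 -0.01] open -0.0001 q [-0.04  0.58  1.44  0.    1.12  1.29]
```

View pics/g10s.png

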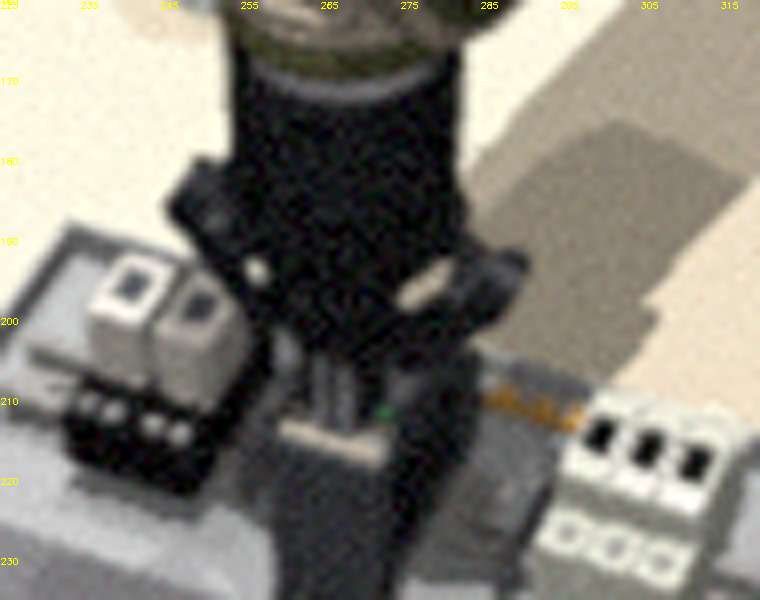

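>>> drive_tool --plan '[[[0,0,1.5],[0,0,0],1.0],[[0,0,1.5],[0,0,0],1.0],[[0,0,0],[0,0,0],1.0]]'

```text
clock: 18.1
tool_pos: [0.588, 0.0906, 0.0771]
eef_rot: [[0.972, 0.233, 0.005], [0.233, -0.972, 0.0], [0.005, 0.001, -1.0]]
contact_force: [0.3, -0.0, 1.4]
opening: 0.0001
```

```bash
python3 pr.py 31 70
```

```text
tcp place [44.4 -0.6 50.1] F [ 0.3 -0.   1.4] open 0.0
([-13.3, -0.6, -20.0], [0.06, -0.26, 0.02])
```

>>> drive_tool --plan '[[[0,0,1.5],[0,0,0],1.0],[[0,0,1],[0,0,0],1.0],[[0,0,0],[0,0,0],1.0]]'

```text
clock: 18.48
tool_pos: [0.5898, 0.0908, 0.0764]
eef_rot: [[0.972, 0.233, 0.01], [0.233, -0.972, 0.0], [0.01, 0.002, -1.0]]
contact_force: [2.9, 2.2, 11.1]
opening: 0.0002
```

```bash
python3 pr.py 31 70
```

```text
tcp place [46.2 -0.8 49.4] F [ 2.9  2.2 11.1] open 0.0
([-15.0, -0.7, -20.8], [0.11, -0.56, 0.01])
```

>>> drive_tool --plan '[[[0,0,-5],[0,0,0],1.0],[[0,0,-40],[0,0,0],1.0],[[-30,0,-50],[0,0,0],1.0],[[-60,0,-10],[0,0,0],1.0],[[-60,0,0],[0,0,0],1.0]]'

```text
clock: 19.1
tool_pos: [0.4399, 0.0553, 0.1792]
eef_rot: [[0.972, 0.233, 0.005], [0.233, -0.972, -0.0], [0.005, 0.001, -1.0]]
contact_force: [0.3, -0.6, 0.2]
opening: -0.0001
```

>>> drive_tool --plan '[[[-20,40,0],[0,0,0],1.0],[[0,60,0],[0,0,0],1.0],[[0,60,0],[0,0,0],1.0],[[0,0,0],[0,0,0],1.0]]'

```text
clock: 19.6
tool_pos: [0.4593, -0.1077, 0.1783]
eef_rot: [[0.974, 0.229, 0.003], [0.229, -0.974, 0.0], [0.003, 0.001, -1.0]]
contact_force: [-0.2, 0.5, -0.3]
opening: -0.0001
```

```bash
python3 - <<'E'
from look import *
p,R,s=cur();print(p,s['contact_force'])
S=cams.snapshot('scene');T=cams.snapshot('top');pickle.dump((S,T,s),open('pics/h1.pkl','wb'))
W=PL+(wire()/1000)@placeR().T
crop(S,235,175,75,70,10,'pics/h1s.png');crop(T,195,140,70,70,10,'pics/h1t.png')
crop(S,235,175,75,70,10,'pics/h1so.png',proj(S,W));crop(T,195,140,70,70,10,'pics/h1to.png',proj(T,W))
for n,f in (('S',S),('T',T)): cv2.imwrite(f'pics/h1full{n}.png',cv2.resize(f['frame'][:,:,::-1],(800,600)))
E
```

```text
[ 0.45931543 -0.10766467  0.17827563] [-0.18760096  0.54017383 -0.29320135]
```

View pics/h1so.png

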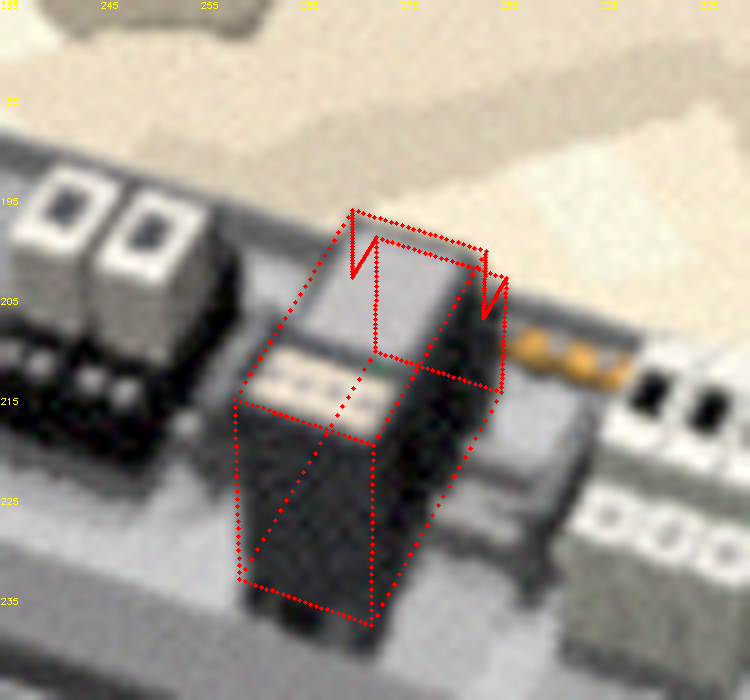

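View pics/h1to.png

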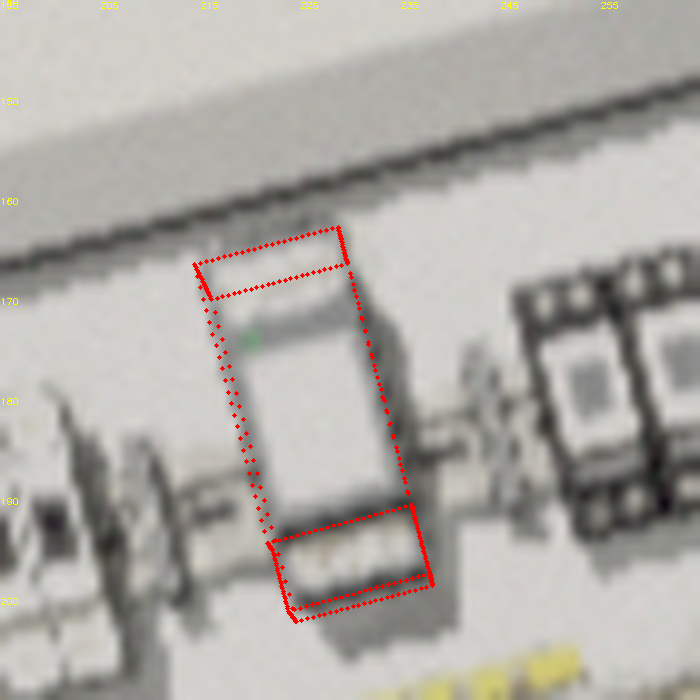

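View pics/h1fullT.png

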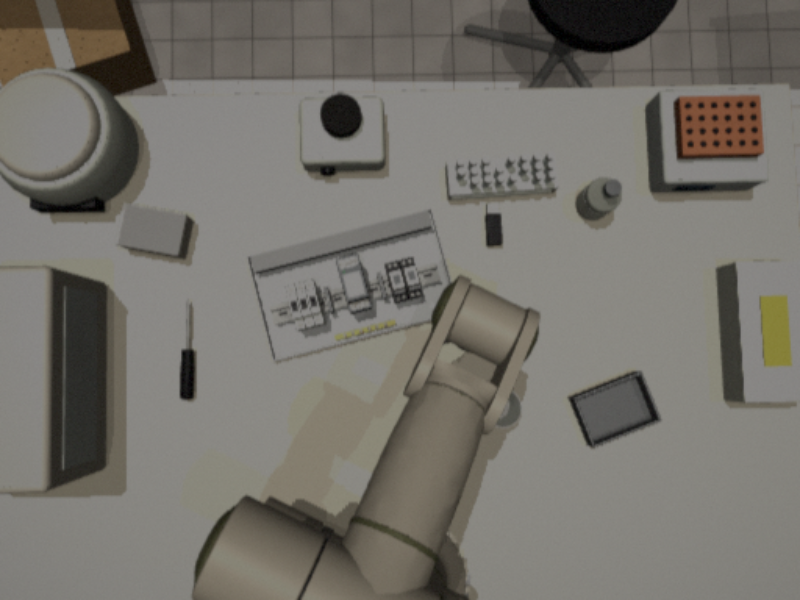

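View pics/h1s.png

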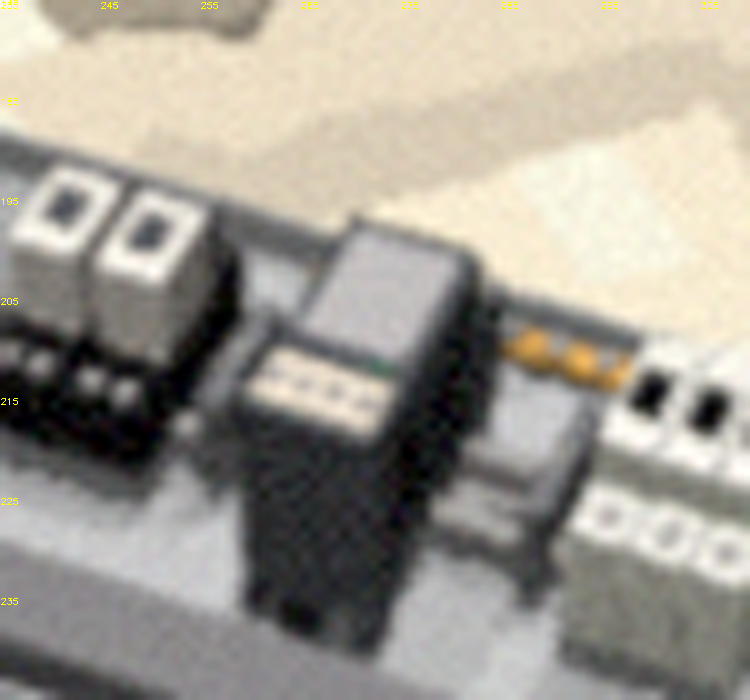

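```bash
python3 - <<'E'
from go import *
p,R,s=cur();print(s['clock'],np.round(s['contact_force'],2),np.abs(s['dq']).max())
print(env.close_job())
E
```

```text
19.7 [ 0.19  0.49 -0.49] 0.03424120446340487
the job is handed in; nothing more can be done
None
```

The power supply is clipped onto the rail in the free place between the two end stops. I handed the job in at 19.7 s.

**What I did:** I gripped it by its sides, carried it over tilted about 23°, and slid the lip under the near flange. I rocked it down to about 15°, let go, and pressed the far end with the shut fingers.

**Checks that agreed:**
- **Hook:** with the lip in, a small lift met about 6 N of extra downward pull.
- **Resting tilt:** once released, the press spot measured where a 14° tilt on the cam should put it.
- **Click:** the pressing force rose to about 7 N, then dropped to zero as the far end snapped down. A second press met firm resistance, about 11 N.
- **Final pictures:** with the arm clear, it stands flat between the stops and square to the rail. Its outline is within about 1 pixel (about 3 mm) of the fitted pose in both views. The other things look unmoved in the top view.

**Checks that disagreed or are weak:**
- **Fingertips:** they sit about 29 mm behind the reported tool point; the text says they should be at it. I therefore gripped higher on the supply than planned, and found the pressing height by touch.
- **Cameras:** near the tray, the scene camera showed things 1 to 2 pixels off from the robot's own position, and the top camera up to about 1 pixel along the rail.
- **Final tilt:** I judged it only from the picture overlay and the touch, not from a separate fit.

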